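Hang the second bracket of a bench shelf and lay the shelf on

ROBOT

A 6-joint arm with a two-finger parallel gripper is mounted at the origin on a cart in front of the work surface, level with it; the furniture and walls round the work are solid. World frame = base frame: x ahead of the robot, y to its left, z up, the work surface at z = 0. Lengths are in m, angles in degrees, forces in N, time in s.
With the tool pointing down it reaches from about 0.3 to 0.75 m from the base axis. Payload 8.5 kg.
Tool frame: the origin (TCP) lies at the very end of the fingers, on their centre line; the grasp point (between the pads) lies 19 mm behind it; z points along the fingers, y is the line along which they close (so a half turn about z gives the same grasp; the last joint's range is limited). The gripper opens to 85 mm and grips with 20 to 120 N. Pads are 22 mm wide; open, the fingers measure 114 mm over their backs; the gripper's body (76 mm by 85 mm) begins 54 mm behind the grasp point. The pads swing forward as they close: fully open they stand 13 mm farther back than shut.
Start: joints at [60.716, 21.807, 74.336, -0, 83.858, -12.336], TCP at [0.16, 0.526, 0.206] pointing down, gripper open.
Joint ranges: [-178.18, 178.18], [-50.72, 133.34], [12.68, 142.11], [-81.47, 261.47], [9.98, 163.14], [-165.26, 165.26]. Speed limits (degrees/s): [136.94, 136.94, 180, 180, 180, 180].

INTERFACE

Orientations are given as a 3x3 rotation matrix whose columns are the frame's x, y, z axes.
In Python, from rig import observe, cams, ticket gives the robot as it stands.
- The arm moves only by the tool move_arm, never from a script. Its arguments are lists of equal length, an entry for each row: "jaw": the finger opening in cm, from 0 to 8.54; "dp": the shift along the tool's x, y, z in cm, a list of three; "turn": the turn, a rotation vector about the tool's x, y, z in rad, a list of three. In form: {"jaw": [jaw, ...], "dp": [[tx, ty, tz], ...], "turn": [[wx, wy, wz], ...]}. A call has 1 to 12 rows; each row shifts and turns the commanded pose from where the row before left it, along the tool's axes as they then stand; what a row does not reach is not made up. A row lasts 1/12 s, in which the tool goes at most 41.7 mm and 7.16 degrees, less where a joint would pass 70% of its speed; a pose out of reach is approached as far as the arm can. A call is refused whole if a number of a shift passes 4.17 or a number of a turn 0.125, either way. A call with a gripper value outside its range is refused whole. The fingers move at their own pace and stop on an object; "force" is the grip in N (left out, the last holds). Time passes only in rows, so rows that do not move let the fingers close. It gives the time, the measured TCP pose, the force, the opening and the grip force at its end, in the units of the state.
- observe(): the state, without advancing time (a new reading comes with each control period).
- cams.get_image(name): name is "side" or "top"; returns (picture, depth): 384x512x3 uint8, red, green, blue; 384x512 float32, m along the optical axis (not along the pixel's ray), 0 where there is no reading.
- cams.calibration(name): a dict with "vertical_fov" (degrees; the focal length in pixels is half the picture's height over the tangent of half this angle, whatever the lens; pixels are square), "cx", "cy" (the principal point, pixels), "view" (4x4, takes a point from world to camera coordinates). Camera axes: x right, y up, looking along -z (the intrinsics and any distortion apply to the point x, -y, -z); pixel columns grow to the right and rows downward; lengths in m; the calibration is good to about 2 mm. A picture is of the moment at which its call begins. calibration takes no time and is no camera call.
- ticket.close_job(): hands the job in; it is judged then, once.
Trained networks look in the newest picture that a camera, given by its name, has taken for a name from the list of things; names that differ only in an ending like _2 or _b are one class to them, and where a whole thing is asked for, a point or a joint stands for the part that bears it (a point fixed in the world has none). Each returns a list of dicts, best first, with "p" (0 to 1); they miss things now and then, are a little off and sometimes report something else, mostly with a low value. They report only what shows in the picture. A call takes as long as a camera call.
- cams.spot_in(camera, query): "box" ([centre column, centre row, width, height] as shares, 0 to 1, of the picture: columns of its width, rows of its height, round what is visible of it).
- cams.outline_of(camera, query): "mask" (384x512 bool, what is visible of it) and "box" ([centre column, centre row, width, height] as shares, 0 to 1, of the picture: columns of its width, rows of its height, round what is visible of it).
- cams.mark_of(camera, query): "location" ([column, row] as shares, 0 to 1, of the picture: columns of its width, rows of its height: a listed point, or the origin of a listed thing).
The state is a dict: "time_s": time; "q": joint angles; "qvel": joint speeds; "joint_efforts": joint torques, N m; "position": TCP position; "tool_rot": TCP orientation; "ft_force": force on the tool from outside, world axes, zero at the start; "wrist_torque": the same for the moment, N m; "grip_width": finger opening in m; "gripper_force": force on a finger pad.
Only numpy, scipy, OpenCV 4.12 (cv2) and the standard library are available. Lean on these libraries where they do the work, as an engineer would, in place of code of your own. Each camera call takes 0.05 s, during which the arm holds its last target. There are 200 camera calls.

TASK

Finish the small bottle shelf: hang the loose bracket on the bare right-hand post, level with the bracket on the left post, by pressing its two hooks into the top two slots and then down until it is fully home and its lock pin has sprung out. Feel for the stops and never force it. Then lay the loose board across both brackets, and leave the glassware and bottles standing where they are.

Things in the scene. Friction and masses are not known exactly. Their poses are not given: they have to be found in the camera images.
- shelf_frame: fixed grey stand: two posts 232 mm tall, 170 mm apart, each faced with an aluminium strip with a column of slots. Origin on the worktop midway between the posts, below the strips' front face; x points back into the slots, y to the left post, z up. The left post (y +85 mm) carries a fixed bracket exactly like the loose one; the right post (y -85 mm) is bare; top crossbar behind the posts
- top_slot (a point): on the stand (its axes), y -85, z 190 mm: nominal lower end of the right strip's top slot, at the front face. Five slots, 9 mm wide, 25 mm high, pitch 40 mm down; wall 3 mm thick, hollow 22 mm deep behind; strip 34 mm wide. It is clamped by hand in long holes: its face may really be 6 mm nearer or farther, its slots 4 mm higher or lower than told (sideways true). It does not yield
- seat (a point): on the stand (its axes), y -85, z 136 mm: where nominally the lower rear edge (middle) of the loose bracket's back plate lies when hung home in the top two slots of the right post; really up to 6 mm off in x and 4 mm in z, as the strip is. A push of 10 to 15 N on the arm is enough; well over 20 N strains the hooks, where leverage multiplies it
- bracket_grip (a point): loose grey bracket, 0.25 kg, standing on its arm's underside, hooks away from the robot. Point: middle of the arm, 12 mm above its underside; x along the arm to the hooks, z up. Arm 30 mm wide, 24 mm high, from x -40 mm (nose upturned 8 mm above the arm's top) to x +60 mm, the rear face of the back plate (30 mm wide, 68 mm tall from the underside). Hung and let go, it droops 2 degrees
- lower_hook (a point): on the bracket (its axes): rear face of the back plate, y 0, lower edge of the lower hook's neck, 14 mm above the arm's underside; the upper hook is the same 40 mm higher. Hooks 5 mm thick, 8.5 mm long; neck 8 mm high; behind a 4.5 mm gap the tip reaches 5 mm below the neck. So they go in 5 to 17 mm (best 11) above the seat, plate pressed to the strip, then down to the slots' lower ends
- lock_pin (a joint): flat-ended 5 mm spring pin in the bracket's back plate, 35.5 mm above the arm's underside: 0 = sprung out, tip 7 mm proud of the rear face; grows (m) when pressed in, 0.007 when flush; 3.5 N out, 6 N flush. Above the seat the web between two slots holds it in and it pushes the bracket off the strip, and rubs; only in the last 1 mm it springs out into the lower slot and locks
- board_mid (a point): loose white shelf board, 66 mm (x) by 230 mm (y) by 12 mm thick, 0.22 kg, flat on the worktop; this is its centre, 6 mm above its underside. Take it across its 66 mm
- shelf_place (a point): on the stand (its axes), x -54, y 0, z 160 mm: nominal middle of the board's underside when it lies on both brackets' arms (170 mm apart), midway between their noses and pin housings, which leave 86 mm from front to back; the right arm may be 4 mm higher or 7 mm lower
- dropper_a: brown dropper bottle, 38 mm wide, 108 mm tall, origin under its centre; leave it standing
- dropper_b: second brown dropper bottle, 38 mm wide, 108 mm tall, origin under its centre; leave it standing
- beaker_250: glass beaker, 80 mm wide, 93 mm tall, origin under its centre; leave it standing
- beaker_150: glass beaker, 68 mm wide, 79 mm tall, origin under its centre; leave it standing

How it is judged:
By the outcome, as a careful person would: the job done as asked, in the order asked, and still so for the second after the job is handed in, with the robot touching nothing.
It also fails if it takes over 53 s, if anything falls off the work surface, if the arm or the gripper's body presses on something with over 40 N, if the wrist force passes 120 N, or if a joint passes its speed limit or range.

## Working session

There is one attempt and no reset: what is moved stays moved. The work goes in short steps, Python scripts to look and compute and a tool call to move; the robot and the scene stay as the last step left them, time stands still between calls to the robot, and variables do not carry over. Pictures are saved under pics/ and viewed, at most 10 in all, crops included, and the job is handed in when it is done.

Besides the shell and the picture viewer there is one more tool, called as a command line: name --argument value ..., lists and objects as JSON in quotes. move_arm: Moves the arm, as the interface text tells. Its arguments: {"type":"object","properties":{"jaw":{"type":"array","items":{"type":"number"}},"dp":{"type":"array","items":{"type":"array","items":{"type":"number"}}},"turn":{"type":"array","items":{"type":"array","items":{"type":"number"}}},"force":{"type":"number"}},"required":["jaw","dp","turn"]}

```bash
ls; mkdir -p pics; cat > h.py <<'E'
import numpy as np, cv2
from rig import observe, cams, ticket
def K(n):
    c=cams.calibration(n); f=192/np.tan(np.radians(c["vertical_fov"])/2); return f,c["cx"],c["cy"],np.array(c["view"]),c
def cloud(n,d):
    f,cx,cy,V,c=K(n); v,u=np.mgrid[0:384,0:512]
    P=np.stack([(u-cx)/f*d,-(v-cy)/f*d,-d],-1)
    W=(P-V[:3,3])@V[:3,:3]; W[d==0]=np.nan; return W
def proj(n,p):
    f,cx,cy,V,c=K(n); q=V[:3,:3]@np.array(p)+V[:3,3]; return cx+f*q[0]/-q[2], cy-f*q[1]/-q[2]
E
python3 - <<'E'
from h import *
print(observe())
for n in("side","top"):
    im,d=cams.get_image(n); cv2.imwrite(f"pics/{n}0.png",im[:,:,::-1]); np.save(f"{n}.npy",d)
    print(n,K(n)[4])
    W=cloud(n,d)
    for q in("shelf_frame","top_slot","seat","bracket_grip","lower_hook","board_mid","shelf_place","dropper_a","beaker_250","beaker_150"):
        for r in cams.mark_of(n,q)[:2]:
            u,v=r["location"][0]*512,r["location"][1]*384
            print(n,q,round(r["p"],2),round(u,1),round(v,1),W[min(int(v),383),min(int(u),511)].round(4))
E
```

```text
pics
{'time_s': 0.0, 'q': array([ 6.07171248e+01,  2.18425842e+01,  7.43853064e+01,  1.30360484e-03,
        8.38558272e+01, -1.23374344e+01]), 'qvel': array([ 0.01447614,  0.10916314, -0.08569569,  0.091386  , -0.00357894,
        0.01680241]), 'joint_efforts': array([-6.45391701e-04, -4.48460948e+01, -2.31276923e+01, -1.94927816e-04,
        4.69539940e-03, -1.17362418e-05]), 'position': array([0.16015546, 0.52583318, 0.2056936 ]), 'tool_rot': array([[-9.56581893e-01,  2.91462765e-01, -7.34411400e-04],
       [ 2.91463499e-01,  9.56581117e-01, -1.26337352e-03],
       [ 3.34297739e-04, -1.42257435e-03, -9.99998932e-01]]), 'ft_force': array([0.34560683, 0.36188322, 0.5836934 ]), 'wrist_torque': array([-0.01151263,  0.0125843 , -0.01966805]), 'gripper_force': 0.0, 'grip_width': 0.08528618907537056}
side {'vertical_fov': 51.29801282879263, 'cx': 264.63617726083146, 'cy': 188.5803100996569, 'view': array([[-0.99963114, -0.0271188 ,  0.00146613,  0.5442985 ],
       [ 0.01692875, -0.57998161,  0.81445365, -0.16976641],
       [-0.02123668,  0.81417805,  0.58022677, -1.12108227],
       
[... 1130 characters left out ...]
6  0.0704 -0.0069]
top top_slot 0.93 223.1 161.2 [ 0.6816 -0.0214  0.1061]
top seat 0.62 223.7 162.0 [ 0.6565 -0.0273  0.1873]
top bracket_grip 0.73 287.5 220.1 [ 0.4543 -0.2655  0.029 ]
top lower_hook 0.65 289.8 200.1 [ 0.5281 -0.2734  0.0667]
top board_mid 0.89 159.1 223.8 [0.4589 0.2472 0.0037]
top shelf_place 0.57 200.0 178.5 [0.6401 0.0858 0.0011]
top dropper_a 0.66 272.9 185.2 [ 0.5923 -0.2101  0.0524]
top dropper_a 0.58 316.8 182.1 [ 0.5986 -0.3839  0.0568]
top beaker_250 0.85 344.8 229.7 [ 0.4121 -0.4862  0.0365]
top beaker_250 0.71 334.8 201.2 [ 0.5252 -0.456   0.0278]
top beaker_150 0.85 344.8 229.7 [ 0.4121 -0.4862  0.0365]
top beaker_150 0.71 334.8 201.2 [ 0.5252 -0.456   0.0278]
```

View pics/side0.png

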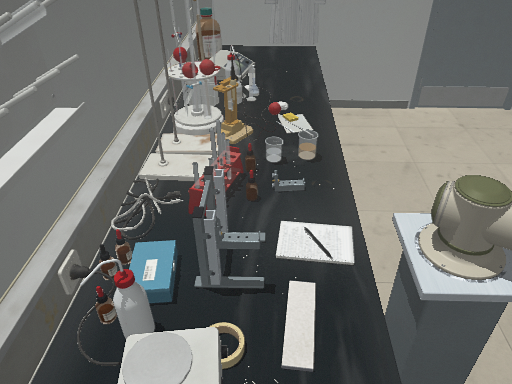

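View pics/top0.png

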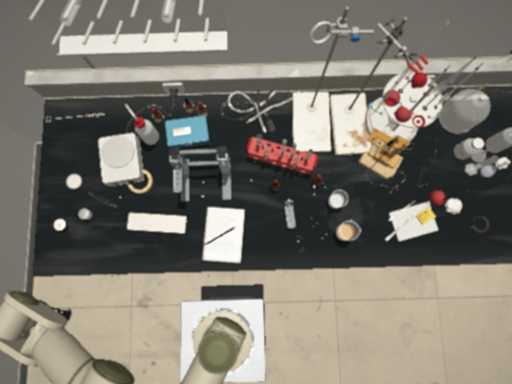

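```bash
python3 - <<'E'
from h import *
C={n:cloud(n,np.load(n+".npy")) for n in("side","top")}
for n in C:
    W=C[n].reshape(-1,3)
    f=W[(abs(W[:,2])<.01)&(W[:,0]>.35)&(W[:,0]<.6)&(abs(W[:,1])<.4)]; print(n,"table z",np.median(f[:,2]),f[:,2].std())
    def sel(a,b,c,d,e,g): return W[(W[:,0]>a)&(W[:,0]<b)&(W[:,1]>c)&(W[:,1]<d)&(W[:,2]>e)&(W[:,2]<g)]
    for nm,s in(("bracket arm top",sel(.38,.56,-.33,-.22,.015,.03)),("bracket all",sel(.38,.56,-.33,-.22,.01,.09)),("board",sel(.38,.54,.1,.4,.007,.02))):
        if len(s)<5: print(nm,len(s)); continue
        r=cv2.minAreaRect(s[:,:2].astype(np.float32)*1000); print(n,nm,len(s),s.mean(0).round(4),"z",np.percentile(s[:,2],[5,50,95]).round(4),[np.round(x,1) for x in r])
    # stand slices
    for z0,z1 in((.02,.06),(.06,.1),(.1,.14),(.14,.18),(.18,.215),(.22,.245)):
        for lab,y0,y1 in(("R",-.06,.03),("L",.1,.2)):
            s=sel(.5,.8,y0,y1,z0,z1)
            if len(s)>5: print(n,lab,z0,len(s),"x",np.percentile(s[:,0],[2,10,50,98]).round(4),"y",np.percentile(s[:,1],[2,50,98]).round(4))
E
```

```text
side table z 0.0021958210366847227 0.0016904268152280414
side bracket arm top 226 [ 0.4706 -0.2722  0.0245] z [0.0166 0.0256 0.0288] [array([ 474.1, -276.9]), array([107.2,  37.7]), np.float64(3.4)]
side bracket all 336 [ 0.478  -0.2706  0.0284] z [0.0115 0.0261 0.064 ] [array([ 474.3, -276.7]), array([108.1,  38.7]), np.float64(4.9)]
side board 2564 [0.4587 0.2706 0.0138] z [0.0115 0.0139 0.0161] [array([457.4, 255.6]), array([235. ,  66.1]), np.float64(84.7)]
side R 0.02 46 x [0.6531 0.6534 0.6559 0.6665] y [-0.0428 -0.0111 -0.0068]
side L 0.02 669 x [0.6531 0.6616 0.7737 0.7991] y [0.1033 0.1601 0.1979]
side R 0.06 99 x [0.6531 0.6535 0.6599 0.6789] y [-0.0415 -0.01   -0.0056]
side L 0.06 268 x [0.6531 0.6539 0.6734 0.6973] y [0.1333 0.1604 0.1643]
side R 0.1 180 x [0.6534 0.6539 0.6698 0.6988] y [-0.0378 -0.0101 -0.0067]
side L 0.1 274 x [0.6089 0.6532 0.6722 0.6973] y [0.1362 0.1603 0.163 ]
side R 0.14 193 x [0.6533 0.6541 0.6709 0.695 ] y [-0.0359 -0.0093 -0.0058]
side L 0.14 929 x [0.5556 0.5655 0.6209 0.6951] y [0.1305 0.1578 0.1629]
side R 0.18 195 x [0.6534 0.6544 0.6699 0.
[... 884 characters left out ...]
0.6559 0.6581 0.6982] y [-0.0458 -0.0347 -0.0095]
top L 0.06 34 x [0.6553 0.6563 0.6683 0.6971] y [0.1249 0.1277 0.1383]
top R 0.1 36 x [0.655  0.6557 0.6575 0.6964] y [-0.0426 -0.0282 -0.011 ]
top L 0.1 23 x [0.6562 0.6572 0.683  0.6975] y [0.1275 0.1281 0.1553]
top R 0.14 46 x [0.6556 0.6561 0.6679 0.6871] y [-0.0453 -0.0235 -0.0097]
top L 0.14 277 x [0.5562 0.5658 0.6119 0.6848] y [0.127  0.1425 0.1582]
top R 0.18 85 x [0.6555 0.6563 0.6852 0.6994] y [-0.0424 -0.0183  0.0282]
top L 0.18 102 x [0.6469 0.6518 0.6744 0.6955] y [0.1023 0.1353 0.16  ]
top R 0.22 83 x [0.6565 0.6592 0.6895 0.7043] y [-0.0419 -0.0246 -0.0088]
top L 0.22 78 x [0.6549 0.6588 0.6891 0.7021] y [0.1272 0.1441 0.1613]
```

```bash
python3 - <<'E'
import cv2
a=cv2.imread("pics/side0.png")[95:305,180:330]; b=cv2.imread("pics/top0.png")[135:245,120:300]
a=cv2.resize(a,None,fx=2.8,fy=2.8,interpolation=cv2.INTER_CUBIC)
b=cv2.resize(b,(380,232),interpolation=cv2.INTER_CUBIC)
c=cv2.copyMakeBorder(b,0,a.shape[0]-232,0,0,0)
import numpy as np
cv2.imwrite("pics/c1.png",np.hstack([a,c]))
E
```

```text
(no output)
```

View pics/c1.png

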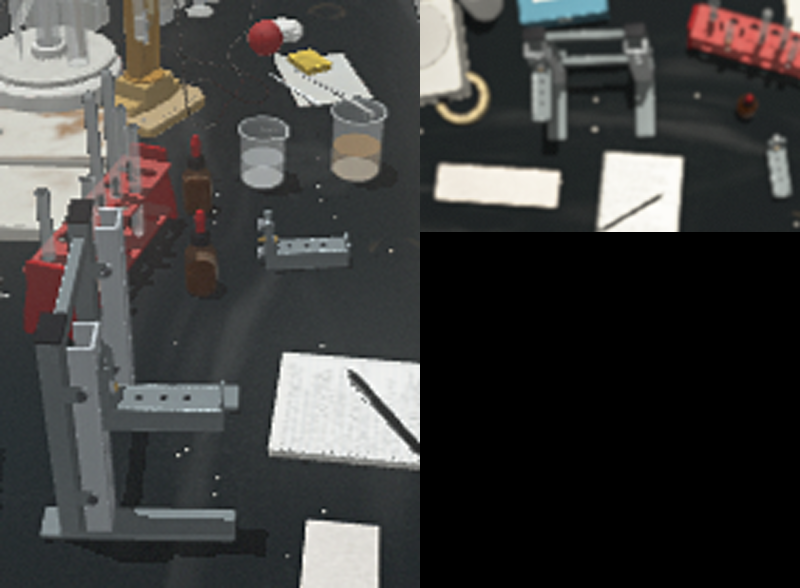

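```bash
python3 - <<'E'
from h import *
C={n:cloud(n,np.load(n+".npy")) for n in("side","top")}
def sel(n,a,b,c,d,e,g):
    W=C[n].reshape(-1,3); return W[(W[:,0]>a)&(W[:,0]<b)&(W[:,1]>c)&(W[:,1]<d)&(W[:,2]>e)&(W[:,2]<g)]
def line(lab,p,ax):  # fit other = a+b*ax robustly
    i,j=(0,1) if ax==0 else (1,0); x=p[:,i];y=p[:,j];m=np.ones(len(x),bool)
    for _ in range(5):
        c=np.polyfit(x[m],y[m],1);r=y-np.polyval(c,x);m=abs(r)<max(2*r[m].std(),.0008)
    print(lab,m.sum(),"slope deg",np.degrees(np.arctan(c[0])).round(2),"at",x[m].mean().round(4),np.polyval(c,x[m].mean()).round(4),"sd",r[m].std().round(4))
line("bracket left face",sel("side",.42,.51,-.3,-.24,.008,.019),0)
for z in(.03,.07,.12,.17):
  line(f"Lpost side z{z}",sel("side",.655,.69,.155,.17,z,z+.04),0); line(f"Rpost side",sel("side",.655,.69,-.02,0,z,z+.04),0)
line("Larm side",sel("side",.57,.64,.14,.17,.135,.155),0)
for n in C:
  s=sel(n,.57,.63,.12,.17,.14,.19); print(n,"Larm top z",np.median(s[s[:,2]>.15][:,2]), "y", np.percentile(s[s[:,2]>.155][:,1],[2,98]))
  for y0,y1,z0,z1 in((-.042,-.01,.12,.21),(.13,.16,.02,.11),(-.042,-.01,.02,.11)):
    s=sel(n,.64,.66,y0,y1,z0,z1); 
    if len(s): print(n,"face",y0,z0,len(s),np.percentile(s[:,0],[5,25,50,75]).round(4))
s=sel("side",.38,.54,.13,.4,.011,.018)
# board edges by rows
for lab,k,q in(("board x-",0,.5),("board x+",0,99.5)):
    ys=np.arange(.16,.35,.01); e=[(np.percentile(s[abs(s[:,1]-y)<.006][:,0],q),y,0) for y in ys]; line(lab,np.array(e),1)
for y in(.3,99.7): print("board y",np.percentile(s[:,1],y))
st=sel("top",.42,.49,.1,.4,.004,.018)
print("top board",[np.round(x,1) for x in cv2.minAreaRect(st[:,:2].astype(np.float32)*1000)], np.percentile(st[:,1],[.5,99.5]))
for n in C:
  s=sel(n,.555,.72,-.45,-.14,.03,.12); 
  for a,b in((-.25,-.15),(-.42,-.33)):
    t=s[(s[:,1]>a)&(s[:,1]<b)]; print(n,"drop",t.mean(0).round(3) if len(t) else 0,len(t))
E
```

```text
bracket left face 58 slope deg 6.16 at 0.4654 -0.2642 sd 0.0021
Lpost side z0.03 132 slope deg 1.57 at 0.6725 0.1611 sd 0.0012
Rpost side 35 slope deg -0.64 at 0.6612 -0.0093 sd 0.0014
Lpost side z0.07 128 slope deg 1.4 at 0.6727 0.1606 sd 0.0009
Rpost side 64 slope deg -1.39 at 0.6637 -0.0095 sd 0.0012
Lpost side z0.12 146 slope deg 0.03 at 0.6711 0.1608 sd 0.0009
Rpost side 114 slope deg 0.38 at 0.6717 -0.0094 sd 0.0013
Lpost side z0.17 153 slope deg 0.81 at 0.6715 0.1612 sd 0.001
Rpost side 126 slope deg 2.52 at 0.6701 -0.0083 sd 0.0019
Larm side 138 slope deg 0.17 at 0.6056 0.1581 sd 0.0009
side Larm top z 0.1614926770564503 y [0.13014891 0.16015085]
side face -0.042 0.12 67 [0.6532 0.6535 0.6538 0.6548]
side face 0.13 0.02 86 [0.6529 0.6531 0.6534 0.6548]
side face -0.042 0.02 51 [0.6531 0.6534 0.6536 0.6543]
top Larm top z 0.15830796781332754 y [0.12838309 0.15750645]
top face -0.042 0.12 46 [0.6554 0.6562 0.6566 0.6571]
top face 0.13 0.02 15 [0.6556 0.6559 0.6563 0.6566]
top face -0.042 0.02 41 [0.6554 0.6562 0.6568 0.6572]
board x- 19 slope deg 5.1 at 0.25 0.425 sd 0.0006
board x+ 19 slope deg 5.28 at 0.25 0.4892 sd 0.0006
board y 0.14212171810118732
board y 0.37268943155674455
top board [array([454.9, 249.1]), array([294.6,  69.2]), np.float64(89.8)] [0.12176803 0.37362798]
side drop [ 0.615 -0.216  0.07 ] 237
side drop [ 0.637 -0.372  0.07 ] 360
top drop [ 0.666 -0.213  0.076] 225
top drop [ 0.659 -0.366  0.078] 293
```

move_arm --jaw '[8.5,8.5,8.5,8.5,8.5,8.5,8.5,8.5,8.5,8.5,8.5,8.5]' --dp '[[0,0,0],[0,0,0],[0,0,0],[0,0,0],[-0.5,-1.9,0],[-1,-3.77,0],[-1,-3.77,0],[-1,-3.77,0],[-1,-3.77,0],[-1,-3.77,0],[-1,-3.77,0],[-1,-3.77,0]]' --turn '[[0,0,-0.098],[0,0,-0.098],[0,0,-0.098],[0,0,-0.097],[0,0,0],[0,0,0],[0,0,0],[0,0,0],[0,0,0],[0,0,0],[0,0,0],[0,0,0]]' --force 40

```text
time_s: 2.1
position: [0.2619, 0.25, 0.2065]
tool_rot: [[-0.995, -0.096, 0.001], [-0.096, 0.995, 0.0], [-0.001, 0.0, -1.0]]
ft_force: [1.1, 0.9, -0.2]
grip_width: 0.0852
gripper_force: 0.0
```

move_arm --jaw '[8.5,8.5,8.5,8.5,8.5,8.5,8.5,8.5,8.5,8.5,8.5,8.5]' --dp '[[-1,-3.77,0],[-1,-3.77,0],[-1,-3.77,0],[-1,-3.77,0],[-1,-3.77,0],[-1,-3.77,0],[-1,-3.77,0],[-1,-3.77,0],[-1,-3.77,0],[-1,-3.77,0],[-1,-3.77,0],[0,0,0]]' --turn '[[0,0,0],[0,0,0],[0,0,0],[0,0,0],[0,0,0],[0,0,0],[0,0,0],[0,0,0],[0,0,0],[0,0,0],[0,0,0],[0,0,0]]'

```text
time_s: 3.1
position: [0.4126, -0.1563, 0.206]
tool_rot: [[-0.996, -0.091, 0.001], [-0.091, 0.996, -0.002], [-0.001, -0.002, -1.0]]
ft_force: [-1.3, 1.1, -1.5]
grip_width: 0.0847
gripper_force: 0.0
```

move_arm --jaw '[8.5,8.5,8.5,8.5,8.5,8.5,8.5]' --dp '[[-0.9,-3.15,0],[-0.9,-3.15,0],[-0.9,-3.15,0],[-0.9,-3.15,0],[0,0,3],[0,0,4],[0,0,0]]' --turn '[[0,0,0],[0,0,0],[0,0,0],[0,0,0],[0,0,0],[0,0,0],[0,0,0]]'

```text
time_s: 3.68
position: [0.456, -0.2706, 0.1303]
tool_rot: [[-0.995, -0.094, -0.009], [-0.094, 0.995, 0.008], [0.008, 0.009, -1.0]]
ft_force: [-1.5, 1.2, -0.9]
grip_width: 0.0852
gripper_force: 0.0
```

```bash
python3 - <<'E'
from h import *
o=observe(); print(o["time_s"],o["position"],o["tool_rot"].round(4).tolist(),o["q"].round(1))
E
```

```text
3.6833 [ 0.45602219 -0.27060619  0.13033124] [[-0.9955, -0.0944, -0.0087], [-0.0945, 0.9955, 0.0083], [0.0079, 0.0091, -0.9999]] [ -43.5   24.1   84.1    0.    72.5 -138.9]
```

move_arm --jaw '[8.5,8.5,8.5,8.5,8.5,8.5]' --dp '[[-0.1,-0.8,2],[0,0,3],[0,0,3],[0,0,2],[0,0,0],[0,0,0]]' --turn '[[0,0,0],[0,0,0],[0,0,0],[0,0,0],[0,0,0],[0,0,0]]'

```text
time_s: 4.18
position: [0.4608, -0.2807, 0.0375]
tool_rot: [[-0.995, -0.095, 0.0], [-0.095, 0.995, -0.0], [-0.0, -0.0, -1.0]]
ft_force: [0.2, 0.0, 1.4]
grip_width: 0.0853
gripper_force: 0.0
```

```bash
python3 - <<'E'
from h import *
o=observe(); print(o["time_s"],o["position"],o["tool_rot"].round(4).tolist(),o["q"].round(1))
im,d=cams.get_image("side"); im2,d2=cams.get_image("top")
a=cv2.resize(im[130:230,230:350,::-1],(480,400),interpolation=cv2.INTER_CUBIC);b=cv2.resize(im2[180:260,250:326,::-1],(320,336))
cv2.imwrite("pics/c2.png",np.hstack([a,cv2.copyMakeBorder(b,0,64,0,0,0)]))
E
```

```text
4.1833 [ 0.46081587 -0.28068808  0.0375229 ] [[-0.9954, -0.0954, 0.0001], [-0.0954, 0.9954, -0.0], [-0.0001, -0.0, -1.0]] [ -43.9   31.3   89.7    0.    59.  -139.4]
```

View pics/c2.png

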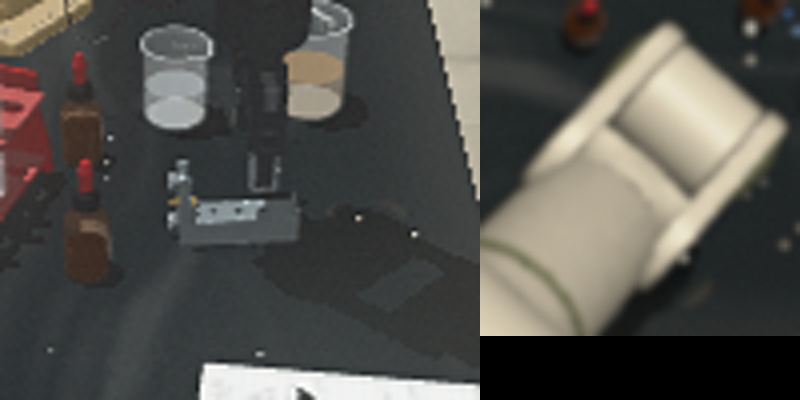

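```bash
python3 - <<'E'
from h import *
o=observe();R=o["tool_rot"];p=o["position"]
def c(q): u,v=proj("side",q); return round((u-230)*4),round((v-130)*4)
for s in(-1,1):
  for dx in(-.011,.011): print("finger",s,dx,c(p+R@[dx,s*.043,-.013]),c(p+R@[dx,s*.043,-.013-.04]))
g=np.array([.460,-.2785,0]);a=np.radians(5.5);B=np.array([[np.cos(a),-np.sin(a),0],[np.sin(a),np.cos(a),0],[0,0,1]])
for q in((-.04,.015,0),(-.04,.015,.032),(-.04,-.015,.032),(.06,.015,0),(.06,.015,.068),(.06,-.015,.068)): print(q,c(g+B@q))
E
```

```text
finger -1 -0.011 (229, 155) (230, 115)
finger -1 0.011 (254, 154) (257, 114)
finger 1 -0.011 (241, 212) (243, 171)
finger 1 0.011 (268, 211) (270, 170)
(-0.04, 0.015, 0) (296, 243)
(-0.04, 0.015, 0.032) (299, 212)
(-0.04, -0.015, 0.032) (293, 192)
(0.06, 0.015, 0) (178, 248)
(0.06, 0.015, 0.068) (179, 180)
(0.06, -0.015, 0.068) (176, 160)
```

```bash
python3 - <<'E'
from h import *
im,d=cams.get_image("side"); W=cloud("side",d)
for v in range(150,180,2):
    print(v,[tuple((W[v,u]*1000).round().astype(int)) if np.isfinite(W[v,u,0]) else 0 for u in range(286,303,2)])
E
```

```text
150 [(np.int64(475), np.int64(-533), np.int64(4)), (np.int64(468), np.int64(-533), np.int64(4)), (np.int64(473), np.int64(-257), np.int64(163)), (np.int64(467), np.int64(-252), np.int64(166)), (np.int64(461), np.int64(-242), np.int64(172)), (np.int64(456), np.int64(-225), np.int64(182)), (np.int64(450), np.int64(-223), np.int64(183)), (np.int64(441), np.int64(-259), np.int64(163)), (np.int64(419), np.int64(-461), np.int64(47))]
152 [(np.int64(476), np.int64(-516), np.int64(5)), (np.int64(468), np.int64(-516), np.int64(5)), (np.int64(473), np.int64(-255), np.int64(157)), (np.int64(466), np.int64(-251), np.int64(160)), (np.int64(463), np.int64(-212), np.int64(183)), (np.int64(456), np.int64(-218), np.int64(179)), (np.int64(450), np.int64(-214), np.int64(182)), (np.int64(444), np.int64(-216), np.int64(181)), (np.int64(418), np.int64(-467), np.int64(35))]
154 [(np.int64(476), np.int64(-507), np.int64(2)), (np.int64(468), np.int64(-498), np.int64(7)), (np.int64(473), np.int64(-246), np.int64(155)), (np.int64(466), np.int64(-257), np.int64(149)), (np.int64(462), np.int64(-213), np.int64(17
[... 4620 characters left out ...]
, (np.int64(464), np.int64(-233), np.int64(82)), (np.int64(458), np.int64(-228), np.int64(85)), (np.int64(451), np.int64(-235), np.int64(81)), (np.int64(445), np.int64(-235), np.int64(81)), (np.int64(428), np.int64(-357), np.int64(0)), (np.int64(422), np.int64(-356), np.int64(1))]
178 [(np.int64(479), np.int64(-338), np.int64(4)), (np.int64(472), np.int64(-339), np.int64(3)), (np.int64(465), np.int64(-332), np.int64(8)), (np.int64(457), np.int64(-343), np.int64(0)), (np.int64(450), np.int64(-340), np.int64(3)), (np.int64(443), np.int64(-340), np.int64(3)), (np.int64(437), np.int64(-335), np.int64(6)), (np.int64(429), np.int64(-341), np.int64(2)), (np.int64(422), np.int64(-343), np.int64(1))]
```

move_arm --jaw '[4.5,4.5,4.5]' --dp '[[0,0,0],[0,0,0],[0,0,0]]' --turn '[[0,0,0],[0,0,0],[0,0,0]]'

```text
time_s: 4.58
position: [0.4606, -0.2808, 0.0371]
tool_rot: [[-0.995, -0.095, 0.001], [-0.095, 0.995, -0.001], [-0.001, -0.001, -1.0]]
ft_force: [0.3, 0.4, 0.0]
grip_width: 0.0513
gripper_force: 0.0
```

```bash
python3 - <<'E'
from h import *
im,d=cams.get_image("side"); W=cloud("side",d)
o=observe(); print(o["position"],o["grip_width"])
for v in range(160,190,2):
    print(v,[(W[v,u]*1000).round().tolist() for u in range(292,301,4)], im[v,294])
a=cv2.resize(im[130:200,260:330,::-1],(560,560),interpolation=cv2.INTER_NEAREST); cv2.imwrite("pics/c3.png",a)
E
```

```text
[ 0.46048408 -0.28075447  0.03681917] 0.04554228486882
160 [[465.0, -248.0, 132.0], [455.0, -219.0, 150.0], [443.0, -220.0, 150.0]] [44 46 46]
162 [[466.0, -240.0, 130.0], [455.0, -217.0, 144.0], [442.0, -218.0, 144.0]] [47 48 51]
164 [[465.0, -242.0, 121.0], [452.0, -245.0, 120.0], [442.0, -222.0, 135.0]] [47 48 50]
166 [[465.0, -233.0, 120.0], [453.0, -226.0, 124.0], [441.0, -221.0, 127.0]] [47 47 50]
168 [[465.0, -230.0, 114.0], [453.0, -224.0, 118.0], [426.0, -407.0, 2.0]] [45 48 47]
170 [[464.0, -248.0, 95.0], [451.0, -247.0, 96.0], [427.0, -392.0, 3.0]] [46 47 47]
172 [[463.0, -252.0, 85.0], [451.0, -242.0, 92.0], [428.0, -378.0, 4.0]] [46 47 48]
174 [[463.0, -245.0, 82.0], [451.0, -242.0, 84.0], [428.0, -372.0, -1.0]] [43 45 46]
176 [[463.0, -246.0, 74.0], [450.0, -248.0, 72.0], [429.0, -348.0, 6.0]] [74 76 78]
178 [[458.0, -337.0, 4.0], [443.0, -341.0, 2.0], [430.0, -338.0, 4.0]] [49 54 54]
180 [[460.0, -287.0, 30.0], [446.0, -294.0, 26.0], [433.0, -296.0, 25.0]] [157 169 172]
182 [[460.0, -278.0, 28.0], [447.0, -280.0, 27.0], [433.0, -279.0, 28.0]] [103 108 112]
184 [[460.0, -270.0, 25.0], [447.0, -267.0, 28.0], [434.0, -269.0, 27.0]] [82 87 90]
186 [[460.0, -263.0, 22.0], [447.0, -263.0, 22.0], [433.0, -268.0, 19.0]] [76 82 84]
188 [[460.0, -263.0, 14.0], [447.0, -266.0, 12.0], [433.0, -263.0, 14.0]] [80 84 86]
```

View pics/c3.png

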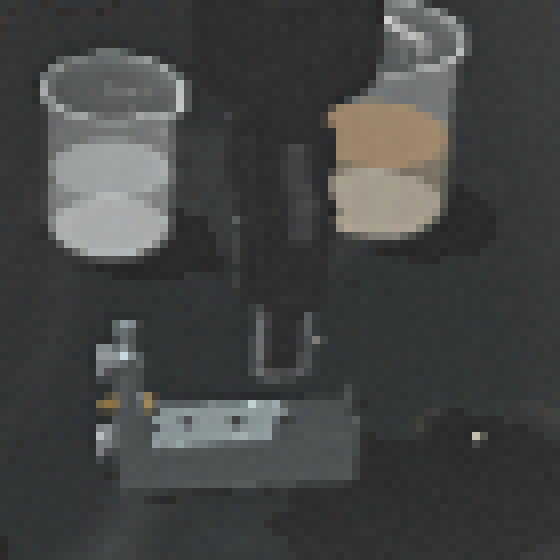

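move_arm --jaw '[6,6,6,6]' --dp '[[0,0.2,1],[0,0,1],[0,0,0.5],[0,0,0]]' --turn '[[0,0,0],[0,0,0],[0,0,0],[0,0,0]]'

```text
time_s: 4.97
position: [0.4596, -0.2782, 0.01]
tool_rot: [[-0.995, -0.095, -0.002], [-0.095, 0.995, 0.002], [0.002, 0.002, -1.0]]
ft_force: [-0.1, 0.3, -0.8]
grip_width: 0.06
gripper_force: 0.0
```

```bash
python3 - <<'E'
from h import *
im,d=cams.get_image("side"); W=cloud("side",d)
o=observe(); print(o["position"],o["grip_width"],o["ft_force"])
for v in range(166,196,2):
    print(v,[(W[v,u]*1000).round().tolist() for u in range(288,301,4)], im[v,294])
a=cv2.resize(im[130:200,260:330,::-1],(560,560),interpolation=cv2.INTER_NEAREST); cv2.imwrite("pics/c4.png",a)
E
```

```text
[ 0.45992612 -0.27850698  0.0107279 ] 0.059977237978125715 [-0.08141438 -0.12865616  0.76660193]
166 [[470.0, -421.0, 1.0], [465.0, -244.0, 112.0], [454.0, -212.0, 133.0], [442.0, -213.0, 133.0]] [45 46 48]
168 [[470.0, -405.0, 2.0], [464.0, -243.0, 106.0], [454.0, -212.0, 125.0], [442.0, -212.0, 126.0]] [45 47 47]
170 [[471.0, -387.0, 5.0], [464.0, -241.0, 100.0], [453.0, -214.0, 117.0], [441.0, -216.0, 116.0]] [47 46 47]
172 [[471.0, -375.0, 5.0], [464.0, -240.0, 93.0], [452.0, -231.0, 99.0], [441.0, -214.0, 110.0]] [47 46 49]
174 [[471.0, -366.0, 2.0], [465.0, -221.0, 97.0], [453.0, -216.0, 101.0], [440.0, -217.0, 101.0]] [47 47 48]
176 [[471.0, -350.0, 4.0], [463.0, -239.0, 78.0], [452.0, -221.0, 90.0], [439.0, -220.0, 91.0]] [46 46 48]
178 [[472.0, -336.0, 5.0], [463.0, -243.0, 67.0], [450.0, -238.0, 71.0], [430.0, -335.0, 6.0]] [45 47 50]
180 [[473.0, -293.0, 26.0], [463.0, -242.0, 61.0], [450.0, -239.0, 63.0], [433.0, -296.0, 25.0]] [48 50 51]
182 [[474.0, -279.0, 27.0], [462.0, -243.0, 52.0], [450.0, -238.0, 55.0], [434.0, -278.0, 28.0]] [44 45 49]
184 [[474.0, -267.0, 27.0], [462.0, -243.0, 44.0], [449.0, -242.0, 45.0], [434.0, -267.0, 28.0]] [91 94 96]
186 [[474.0, -264.0, 21.0], [460.0, -263.0, 22.0], [447.0, -265.0, 21.0], [433.0, -269.0, 18.0]] [77 83 84]
188 [[473.0, -268.0, 10.0], [460.0, -264.0, 14.0], [447.0, -263.0, 14.0], [433.0, -267.0, 12.0]] [77 82 83]
190 [[473.0, -266.0, 3.0], [460.0, -263.0, 6.0], [446.0, -268.0, 3.0], [433.0, -268.0, 2.0]] [72 77 79]
192 [[473.0, -256.0, 2.0], [460.0, -256.0, 2.0], [447.0, -256.0, 3.0], [433.0, -254.0, 4.0]] [45 47 48]
194 [[474.0, -243.0, 4.0], [460.0, -244.0, 3.0], [447.0, -244.0, 3.0], [434.0, -242.0, 5.0]] [42 44 45]
```

move_arm --jaw '[6,6,2.4,2.4,2.4,2.4,2.4,2.4]' --dp '[[0,0,0.6],[0,0,0],[0,0,0],[0,0,0],[0,0,0],[0,0,0],[0,0,0],[0,0,0]]' --turn '[[0,0,0],[0,0,0],[0,0,0],[0,0,0],[0,0,0],[0,0,0],[0,0,0],[0,0,0]]' --force 30

```text
time_s: 5.68
position: [0.4602, -0.2787, 0.0054]
tool_rot: [[-0.995, -0.095, 0.0], [-0.095, 0.995, -0.0], [-0.0, -0.0, -1.0]]
ft_force: [-0.8, -0.1, 0.4]
grip_width: 0.024
gripper_force: 0.0
```

```bash
python3 - <<'E'
from h import *
im,d=cams.get_image("side"); W=cloud("side",d)
o=observe(); print(o["position"],o["grip_width"],o["ft_force"],o["gripper_force"])
for v in range(174,192,2):
    print(v,[(W[v,u]*1000).round().tolist() for u in range(288,301,4)])
a=cv2.resize(im[130:200,260:330,::-1],(560,560),interpolation=cv2.INTER_NEAREST); cv2.imwrite("pics/c5.png",a)
E
```

```text
[ 0.4601941 -0.2786441  0.0053963] 0.02391300455671323 [-0.62239744 -0.12121271  0.22798503] 0.0
174 [[471.0, -360.0, 6.0], [464.0, -229.0, 92.0], [451.0, -235.0, 89.0], [428.0, -364.0, 4.0]]
176 [[471.0, -349.0, 5.0], [464.0, -236.0, 80.0], [450.0, -253.0, 69.0], [429.0, -352.0, 3.0]]
178 [[471.0, -343.0, 0.0], [462.0, -253.0, 61.0], [449.0, -254.0, 60.0], [429.0, -343.0, 1.0]]
180 [[473.0, -294.0, 25.0], [462.0, -255.0, 52.0], [449.0, -259.0, 49.0], [433.0, -293.0, 27.0]]
182 [[474.0, -280.0, 26.0], [462.0, -255.0, 44.0], [448.0, -258.0, 42.0], [433.0, -278.0, 28.0]]
184 [[474.0, -267.0, 27.0], [461.0, -265.0, 29.0], [447.0, -267.0, 28.0], [434.0, -268.0, 27.0]]
186 [[474.0, -263.0, 22.0], [461.0, -260.0, 24.0], [447.0, -271.0, 17.0], [434.0, -267.0, 20.0]]
188 [[474.0, -262.0, 15.0], [460.0, -263.0, 14.0], [447.0, -264.0, 14.0], [433.0, -269.0, 10.0]]
190 [[473.0, -264.0, 5.0], [460.0, -266.0, 4.0], [446.0, -265.0, 4.0], [432.0, -274.0, -1.0]]
```

View pics/c5.png

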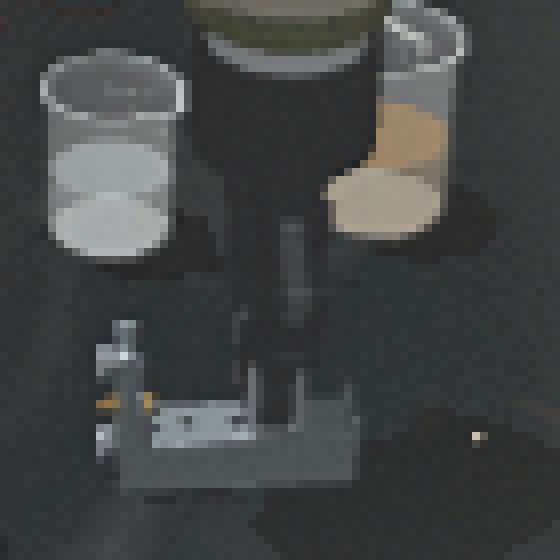

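move_arm --jaw '[5.5,5.5,5.5,5.5,5.5,5.5,5.5,5.5]' --dp '[[0,0,0],[0,0,0],[0,0,0],[0,0,0],[0,0,0.7],[0,0,0.7],[0,0,0.6],[0,0,0]]' --turn '[[0,0,0],[0,0,0],[0,0,0],[0,0,0],[0,0,0],[0,0,0],[0,0,0],[0,0,0]]'

```text
time_s: 6.4
position: [0.4595, -0.278, -0.0163]
tool_rot: [[-0.995, -0.095, -0.002], [-0.095, 0.995, 0.002], [0.002, 0.002, -1.0]]
ft_force: [-0.5, 0.3, -1.0]
grip_width: 0.055
gripper_force: 0.0
```

```bash
python3 - <<'E'
from h import *
im,d=cams.get_image("side"); W=cloud("side",d)
o=observe(); print(o["position"],o["grip_width"],o["ft_force"],o["gripper_force"])
for v in range(178,196,1):
    print(v,[(W[v,u]*1000).round().tolist() for u in range(292,301,4)])
E
```

```text
[ 0.45976937 -0.27828188 -0.01562039] 0.05508251169297422 [0.28672455 0.67768937 0.42091804] 0.0
178 [[464.0, -223.0, 81.0], [452.0, -216.0, 86.0], [429.0, -342.0, 2.0]]
179 [[464.0, -226.0, 75.0], [451.0, -233.0, 71.0], [430.0, -336.0, 2.0]]
180 [[464.0, -217.0, 77.0], [451.0, -225.0, 72.0], [433.0, -293.0, 27.0]]
181 [[464.0, -222.0, 70.0], [451.0, -219.0, 73.0], [433.0, -282.0, 30.0]]
182 [[463.0, -222.0, 66.0], [451.0, -222.0, 67.0], [433.0, -282.0, 26.0]]
183 [[463.0, -219.0, 65.0], [451.0, -218.0, 66.0], [434.0, -274.0, 27.0]]
184 [[462.0, -248.0, 41.0], [449.0, -238.0, 48.0], [434.0, -270.0, 26.0]]
185 [[462.0, -241.0, 41.0], [449.0, -235.0, 46.0], [434.0, -269.0, 23.0]]
186 [[462.0, -243.0, 36.0], [449.0, -238.0, 40.0], [433.0, -269.0, 18.0]]
187 [[461.0, -243.0, 32.0], [449.0, -239.0, 35.0], [433.0, -268.0, 15.0]]
188 [[461.0, -249.0, 24.0], [449.0, -235.0, 34.0], [433.0, -267.0, 12.0]]
189 [[461.0, -246.0, 22.0], [448.0, -238.0, 28.0], [433.0, -267.0, 7.0]]
190 [[461.0, -245.0, 19.0], [448.0, -241.0, 22.0], [433.0, -264.0, 5.0]]
191 [[460.0, -264.0, 1.0], [446.0, -264.0, 1.0], [433.0, -260.0, 4.0]]
192 [[460.0, -257.0, 2.0], [447.0, -254.0, 5.0], [433.0, -255.0, 4.0]]
193 [[460.0, -250.0, 2.0], [447.0, -253.0, 1.0], [434.0, -247.0, 5.0]]
194 [[460.0, -248.0, 0.0], [447.0, -244.0, 3.0], [434.0, -245.0, 3.0]]
195 [[460.0, -237.0, 4.0], [447.0, -237.0, 4.0], [433.0, -244.0, -1.0]]
```

move_arm --jaw '[5.5,5.5,2.5,2.5,2.5,2.5,2.5,2.5,2.5]' --dp '[[0,0,0.7],[0,0,0],[0,0,0],[0,0,0],[0,0,0],[0,0,0],[0,0,0],[0,0,0],[0,0,0]]' --turn '[[0,0,0],[0,0,0],[0,0,0],[0,0,0],[0,0,0],[0,0,0],[0,0,0],[0,0,0],[0,0,0]]' --force 60

```text
time_s: 7.2
position: [0.4603, -0.2787, -0.0213]
tool_rot: [[-0.995, -0.095, 0.0], [-0.095, 0.995, -0.0], [-0.0, -0.0, -1.0]]
ft_force: [-1.1, 0.7, 6.8]
grip_width: 0.0288
gripper_force: 60.1
```

```bash
python3 - <<'E'
from h import *
im,d=cams.get_image("side"); W=cloud("side",d)
o=observe(); print(o["position"],o["grip_width"],o["ft_force"],o["gripper_force"],o["tool_rot"].round(4).tolist())
a=cv2.resize(im[130:200,260:330,::-1],(560,560),interpolation=cv2.INTER_NEAREST); cv2.imwrite("pics/c6.png",a)
E
```

```text
[ 0.46033875 -0.27876224 -0.02130919] 0.0287908071622516 [-0.66853071  1.43442733  5.40234984] 60.06658673286438 [[-0.9955, -0.0951, 0.0005], [-0.0951, 0.9955, -0.0005], [-0.0005, -0.0005, -1.0]]
```

View pics/c6.png

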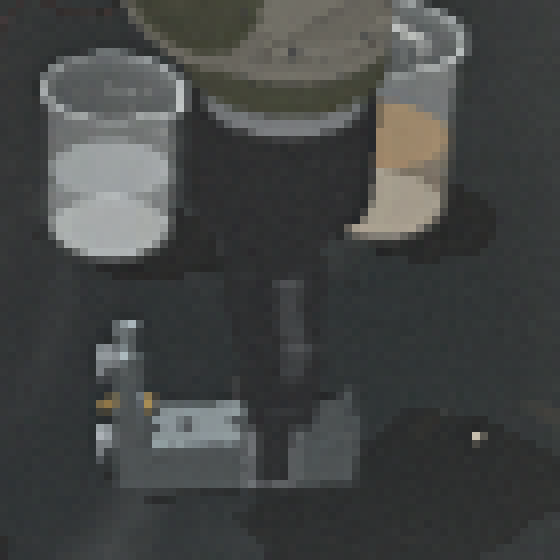

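move_arm --jaw '[2.5,2.5,2.5,2.5,2.5,2.5,2.5,2.5,2.5,2.5,2.5,2.5]' --dp '[[0,0,-1.9],[0,0,-3.2],[0,0,-3.2],[0,0,-3.2],[0,0,-3.2],[-0.6,1.8,0],[-1.2,3.6,0],[-1.2,3.6,0],[-1.2,3.6,0],[-1.2,3.6,0],[-1.2,3.6,0],[-1.2,3.6,0]]' --turn '[[0,0,0],[0,0,0],[0,0,0],[0,0,0.05],[0,0,0.0453],[0,0,0],[0,0,0],[0,0,0],[0,0,0],[0,0,0],[0,0,0],[0,0,0]]'

```text
time_s: 8.25
position: [0.5379, -0.0427, 0.1246]
tool_rot: [[-1.0, 0.0, -0.002], [0.0, 1.0, 0.0], [0.002, 0.0, -1.0]]
ft_force: [1.2, -0.1, -3.6]
grip_width: 0.0289
gripper_force: 60.3
```

move_arm --jaw '[2.5,2.5,2.5,2.5]' --dp '[[-1.5,1.5,0],[0,0,0],[0,0,0],[0,0,0]]' --turn '[[0,0,0],[0,0,0],[0,0,0],[0,0,0]]'

```text
time_s: 8.58
position: [0.5526, -0.03, 0.1247]
tool_rot: [[-1.0, 0.0, -0.002], [0.0, 1.0, 0.0], [0.002, 0.0, -1.0]]
ft_force: [0.4, -0.1, -3.5]
grip_width: 0.0286
gripper_force: 60.4
```

```bash
cat > m.py <<'E'
from h import *
im,d=cams.get_image("side"); W=cloud("side",d); im2,d2=cams.get_image("top"); W2=cloud("top",d2)
o=observe(); p=o["position"]; print(p.round(4),o["grip_width"],o["ft_force"].round(2),o["gripper_force"],o["tool_rot"].round(4).tolist())
def sel(W,a,b,c,d,e,g):
    W=W.reshape(-1,3); return W[(W[:,0]>a)&(W[:,0]<b)&(W[:,1]>c)&(W[:,1]<d)&(W[:,2]>e)&(W[:,2]<g)]
for n,w in(("side",W),("top",W2)):
    s=sel(w,p[0]-.035,p[0]+.055,p[1]-.03,p[1]+.03,p[2]+.023,p[2]+.043)
    if len(s)>5: print(n,"arm",len(s),np.percentile(s[:,1],[3,50,97]).round(4))
    s=sel(w,p[0]+.03,p[0]+.085,p[1]-.03,p[1]+.03,p[2]+.055,p[2]+.095)
    if len(s)>5: print(n,"plate",len(s),"x",np.percentile(s[:,0],[2,50,98]).round(4),"y",np.percentile(s[:,1],[3,50,97]).round(4),"z",np.percentile(s[:,2],[2,98]).round(4))
    for y in(-.0268,.1432):
        s=sel(w,.645,.7,y-.025,y+.025,.2,.26); print(n,"strip top z",np.percentile(s[:,2],[90,98]).round(4),"y",np.percentile(s[:,1],[3,97]).round(4))
    for y in(-.0268,.1432):
        s=sel(w,.655,.665,y-.025,y+.025,.05,.26); print("  front part: z98",np.percentile(s[:,2],[90,98]).round(4),"y",np.percentile(s[:,1],[2,98]).round(4))
E
python3 m.py; python3 - <<'E'
from h import *
im,_=cams.get_image("side");im2,_=cams.get_image("top")
a=cv2.resize(im[85:235,185:285,::-1],(400,600),interpolation=cv2.INTER_CUBIC);b=cv2.resize(im2[140:220,160:240,::-1],(400,400),interpolation=cv2.INTER_CUBIC)
cv2.imwrite("pics/c7.png",np.hstack([a,cv2.copyMakeBorder(b,0,200,0,0,0)]))
E
```

```text
[ 0.5526 -0.0305  0.125 ] 0.028997096530768516 [ 0.45 -0.02 -3.05] 60.40845036506653 [[-1.0, 0.0015, -0.001], [0.0015, 1.0, 0.0001], [0.001, 0.0001, -1.0]]
side arm 184 [-0.0183 -0.0152 -0.0037]
side plate 89 x [0.6024 0.6089 0.62  ] y [-0.0444 -0.0262 -0.0134] z [0.182  0.2173]
side strip top z [0.2371 0.2381] y [-0.0423 -0.0062]
side strip top z [0.237  0.2381] y [0.1279 0.1628]
  front part: z98 [0.222  0.2273] y [-0.0418 -0.0061]
  front part: z98 [0.2216 0.2282] y [0.129  0.1653]
top arm 7 [-0.0343 -0.0202 -0.0171]
top strip top z [0.2352 0.2365] y [-0.0416 -0.005 ]
top strip top z [0.2358 0.239 ] y [0.1214 0.1601]
  front part: z98 [0.2232 0.2299] y [-0.0425 -0.0092]
  front part: z98 [0.2235 0.2255] y [0.1266 0.1594]
```

View pics/c7.png

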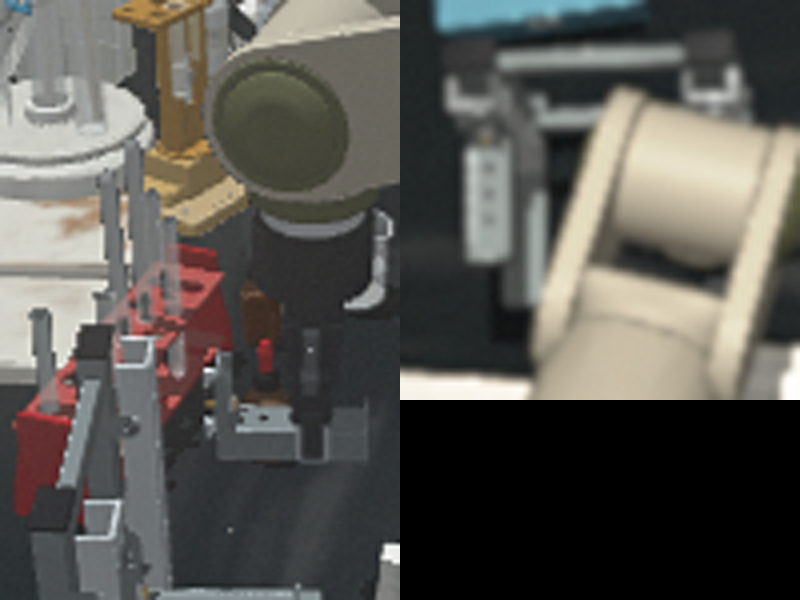

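move_arm --jaw '[2.5,2.5,2.5,2.5,2.5]' --dp '[[-1.0,0.34,-0.1],[-1.3,0,0],[0,0,0],[0,0,0],[0,0,0]]' --turn '[[0,0,0],[0,0,0],[0,0,0],[0,0,0],[0,0,0]]'

```text
time_s: 9.2
position: [0.5755, -0.0265, 0.1261]
tool_rot: [[-1.0, 0.001, -0.001], [0.001, 1.0, 0.0], [0.001, 0.0, -1.0]]
ft_force: [-0.1, 0.7, -3.9]
grip_width: 0.0288
gripper_force: 60.4
```

```bash
python3 m.py | head -3;  python3 - <<'E'
from h import *
W=cloud("side",cams.get_image("side")[1]).reshape(-1,3)
p=observe()["position"]
def face(lab,x0,x1,y0,y1,z0,z1):
    s=W[(W[:,0]>x0)&(W[:,0]<x1)&(W[:,1]>y0)&(W[:,1]<y1)&(W[:,2]>z0)&(W[:,2]<z1)]
    m=s[abs(s[:,1]-np.median(s[:,1]))<.003]; c=np.polyfit(m[:,0],m[:,1],1)
    print(lab,len(m),m.mean(0).round(4),"slope deg",np.degrees(c[0]).round(2))
face("armR",p[0]+.015,p[0]+.055,-.03,0,.15,.166); face("armL",.57,.64,.14,.17,.138,.155)
face("postR",.656,.69,-.02,.0,.05,.2); face("postL",.656,.69,.15,.175,.05,.2)
E
```

```text
[ 0.5756 -0.0264  0.1263] 0.028760801334420775 [-0.98  0.65 -2.89] 60.396459102630615 [[-1.0, 0.0005, -0.0005], [0.0005, 1.0, 0.0001], [0.0005, 0.0001, -1.0]]
side arm 179 [-0.0149 -0.0122 -0.0004]
side plate 157 x [0.6256 0.6368 0.6602] y [-0.0412 -0.0149 -0.0072] z [0.1827 0.2204]
armR 68 [ 0.6094 -0.0125  0.1584] slope deg -1.67
armL 157 [0.6056 0.1585 0.147 ] slope deg 0.55
postR 327 [ 0.6692 -0.0093  0.1383] slope deg 0.33
postL 547 [0.6726 0.1609 0.1282] slope deg -0.14
```

move_arm --jaw '[2.5,2.5,2.5,2.5]' --dp '[[-0.4,0.07,0],[-0.4,0,0],[0,0,0],[0,0,0]]' --turn '[[0,0,0],[0,0,0],[0,0,0],[0,0,0]]'

```text
time_s: 9.68
position: [0.5844, -0.0255, 0.1262]
tool_rot: [[-1.0, -0.0, -0.0], [-0.0, 1.0, -0.0], [0.0, -0.0, -1.0]]
ft_force: [-0.3, 0.4, -3.2]
grip_width: 0.0289
gripper_force: 60.4
```

move_arm --jaw '[2.5,2.5,2.5]' --dp '[[-0.2,0,0],[0,0,0],[0,0,0]]' --turn '[[0,0,0],[0,0,0],[0,0,0]]'

```text
time_s: 9.93
position: [0.5856, -0.0255, 0.1261]
tool_rot: [[-1.0, 0.0, -0.002], [0.0, 1.0, 0.0], [0.002, 0.0, -1.0]]
ft_force: [-3.2, 0.3, -1.7]
grip_width: 0.0286
gripper_force: 60.4
```

move_arm --jaw '[2.5,2.5,2.5]' --dp '[[-0.2,0,0],[0,0,0],[0,0,0]]' --turn '[[0,0,0],[0,0,0],[0,0,0]]'

```text
time_s: 10.18
position: [0.5879, -0.0255, 0.1261]
tool_rot: [[-1.0, -0.0, -0.001], [-0.0, 1.0, 0.0], [0.001, 0.0, -1.0]]
ft_force: [-4.6, 0.5, -2.4]
grip_width: 0.0287
gripper_force: 60.4
```

move_arm --jaw '[2.5,2.5,2.5]' --dp '[[-0.2,0,0],[0,0,0],[0,0,0]]' --turn '[[0,0,0],[0,0,0],[0,0,0]]'

```text
time_s: 10.43
position: [0.59, -0.0255, 0.1262]
tool_rot: [[-1.0, 0.0, -0.001], [0.0, 1.0, 0.0], [0.001, 0.0, -1.0]]
ft_force: [-3.8, 1.0, -3.3]
grip_width: 0.0291
gripper_force: 60.4
```

move_arm --jaw '[2.5,2.5,2.5]' --dp '[[-0.15,0,0],[0,0,0],[0,0,0]]' --turn '[[0,0,0],[0,0,0],[0,0,0]]'

```text
time_s: 10.68
position: [0.5914, -0.0255, 0.1261]
tool_rot: [[-1.0, 0.0, -0.001], [0.0, 1.0, 0.0], [0.001, 0.0, -1.0]]
ft_force: [-5.8, 0.5, -3.5]
grip_width: 0.0286
gripper_force: 60.3
```

move_arm --jaw '[2.5,2.5,2.5]' --dp '[[-0.1,0,0],[0,0,0],[0,0,0]]' --turn '[[0,0,0],[0,0,0],[0,0,0]]'

```text
time_s: 10.93
position: [0.5923, -0.0255, 0.1262]
tool_rot: [[-1.0, 0.0, -0.001], [0.0, 1.0, 0.0], [0.001, 0.0, -1.0]]
ft_force: [-6.0, 0.2, -3.2]
grip_width: 0.0287
gripper_force: 60.3
```

Pin is nearly compressed, and both hooks are evidently in the slots. I'll press on to plate contact.

move_arm --jaw '[2.5,2.5,2.5]' --dp '[[-0.1,0,0],[0,0,0],[0,0,0]]' --turn '[[0,0,0],[0,0,0],[0,0,0]]'

```text
time_s: 11.18
position: [0.5925, -0.0255, 0.1261]
tool_rot: [[-1.0, -0.0, -0.003], [-0.0, 1.0, 0.0], [0.003, 0.0, -1.0]]
ft_force: [-10.2, 0.7, -2.1]
grip_width: 0.0284
gripper_force: 60.6
```

move_arm --jaw '[2.5,2.5,2.5]' --dp '[[-0.1,0,0],[0,0,0],[0,0,0]]' --turn '[[0,0,0],[0,0,0],[0,0,0]]'

```text
time_s: 11.43
position: [0.5925, -0.0255, 0.126]
tool_rot: [[-1.0, -0.0, -0.005], [-0.0, 1.0, 0.0], [0.005, 0.0, -1.0]]
ft_force: [-14.7, -0.6, -0.4]
grip_width: 0.0288
gripper_force: 60.9
```

move_arm --jaw '[2.5,2.5,2.5,2.5]' --dp '[[0.05,0,0.2],[0,0,0.2],[0,0,0],[0,0,0]]' --turn '[[0,0,0],[0,0,0],[0,0,0],[0,0,0]]'

```text
time_s: 11.77
position: [0.5925, -0.0255, 0.1224]
tool_rot: [[-1.0, -0.0, -0.004], [-0.0, 1.0, -0.0], [0.004, -0.0, -1.0]]
ft_force: [-13.4, -0.1, 1.5]
grip_width: 0.0288
gripper_force: 61.0
```

move_arm --jaw '[2.5,2.5,2.5]' --dp '[[0,0,0.2],[0,0,0],[0,0,0]]' --turn '[[0,0,0],[0,0,0],[0,0,0]]'

```text
time_s: 12.02
position: [0.5925, -0.0255, 0.1205]
tool_rot: [[-1.0, -0.0, -0.004], [-0.0, 1.0, -0.0], [0.004, -0.0, -1.0]]
ft_force: [-12.5, 0.1, 1.1]
grip_width: 0.0284
gripper_force: 61.2
```

move_arm --jaw '[2.5,2.5,2.5]' --dp '[[0,0,0.2],[0,0,0],[0,0,0]]' --turn '[[0,0,0],[0,0,0],[0,0,0]]'

```text
time_s: 12.27
position: [0.5926, -0.0255, 0.1185]
tool_rot: [[-1.0, -0.0, -0.004], [-0.0, 1.0, -0.0], [0.004, -0.0, -1.0]]
ft_force: [-13.1, -0.1, 2.6]
grip_width: 0.0286
gripper_force: 61.1
```

move_arm --jaw '[2.5,2.5,2.5]' --dp '[[0,0,0.2],[0,0,0],[0,0,0]]' --turn '[[0,0,0],[0,0,0],[0,0,0]]'

```text
time_s: 12.52
position: [0.5926, -0.0256, 0.1164]
tool_rot: [[-1.0, 0.0, -0.004], [0.0, 1.0, -0.0], [0.004, -0.0, -1.0]]
ft_force: [-12.5, -1.6, 0.7]
grip_width: 0.0287
gripper_force: 61.0
```

move_arm --jaw '[2.5,2.5,2.5]' --dp '[[0,0,0.15],[0,0,0],[0,0,0]]' --turn '[[0,0,0],[0,0,0],[0,0,0]]'

```text
time_s: 12.77
position: [0.5926, -0.0256, 0.115]
tool_rot: [[-1.0, -0.0, -0.004], [-0.0, 1.0, -0.0], [0.004, -0.0, -1.0]]
ft_force: [-13.1, -0.5, 2.7]
grip_width: 0.0286
gripper_force: 61.1
```

move_arm --jaw '[2.5,2.5,2.5]' --dp '[[0,0,0.15],[0,0,0],[0,0,0]]' --turn '[[0,0,0],[0,0,0],[0,0,0]]'

```text
time_s: 13.02
position: [0.5926, -0.0256, 0.1137]
tool_rot: [[-1.0, -0.0, -0.003], [-0.0, 1.0, -0.0], [0.003, -0.0, -1.0]]
ft_force: [-14.4, -0.6, 2.6]
grip_width: 0.0284
gripper_force: 61.2
```

move_arm --jaw '[2.5,2.5,2.5]' --dp '[[0,0,0.15],[0,0,0],[0,0,0]]' --turn '[[0,0,0],[0,0,0],[0,0,0]]'

```text
time_s: 13.27
position: [0.5926, -0.0256, 0.1128]
tool_rot: [[-1.0, -0.0, -0.003], [-0.0, 1.0, -0.0], [0.003, -0.0, -1.0]]
ft_force: [-16.2, -0.6, 8.4]
grip_width: 0.0287
gripper_force: 61.8
```

move_arm --jaw '[2.5,2.5,2.5]' --dp '[[0,0,0.1],[0,0,0],[0,0,0]]' --turn '[[0,0,0],[0,0,0],[0,0,0]]'

```text
time_s: 13.52
position: [0.5926, -0.0256, 0.1122]
tool_rot: [[-1.0, -0.0, -0.003], [-0.0, 1.0, -0.001], [0.003, -0.001, -1.0]]
ft_force: [-18.4, 0.7, 9.9]
grip_width: 0.0285
gripper_force: 62.2
```

move_arm --jaw '[2.5,2.5,2.5]' --dp '[[0.15,0,0],[0,0,0],[0,0,0]]' --turn '[[0,0,0],[0,0,0],[0,0,0]]'

```text
time_s: 13.77
position: [0.5926, -0.0256, 0.1122]
tool_rot: [[-1.0, -0.0, 0.001], [-0.0, 1.0, -0.001], [-0.001, -0.001, -1.0]]
ft_force: [-9.8, -0.5, 6.6]
grip_width: 0.0288
gripper_force: 61.8
```

move_arm --jaw '[2.5,2.5,2.5]' --dp '[[0,0,0.1],[0,0,0],[0,0,0]]' --turn '[[0,0,0],[0,0,0],[0,0,0]]'

```text
time_s: 14.02
position: [0.5926, -0.0257, 0.1117]
tool_rot: [[-1.0, -0.0, 0.001], [-0.0, 1.0, -0.001], [-0.001, -0.001, -1.0]]
ft_force: [-11.9, 0.5, 10.8]
grip_width: 0.0287
gripper_force: 62.2
```

```bash
cat > e.py <<'E'
from h import *
# intersect pixel rays with plane y=Y to get (x,z)
def rayY(u,v,Y):
    f,cx,cy,V,c=K("side"); R=V[:3,:3]; C=-R.T@V[:3,3]; D=R.T@np.array([(u-cx)/f,-(v-cy)/f,-1]); t=(Y-C[1])/D[1]; return C+t*D
def rectify(im,Y,x0,x1,z0,z1,s=.0005):
    nx=int((x1-x0)/s);nz=int((z1-z0)/s); mx=np.zeros((nz,nx),np.float32);my=mx.copy()
    for i in range(nz):
        for j in range(nx):
            mx[i,j],my[i,j]=proj("side",(x1-j*s,Y,z1-i*s))
    return cv2.remap(im,mx,my,cv2.INTER_CUBIC)
if __name__=="__main__":
    ims=[cams.get_image("side")[0] for _ in range(4)]; im=np.mean(ims,0).astype(np.uint8)
    o=observe();print(o["position"].round(4),o["ft_force"].round(1))
    x0,x1=.54,.68
    a=rectify(im,-.0115,x0,x1,.115,.235); b=rectify(im,.1585,x0,x1,.115,.235)
    cv2.imwrite("pics/r_%d.png"%(o["time_s"]*100),cv2.resize(np.vstack([a,b])[:,:,::-1],None,fx=1.25,fy=1.25)); print(a.shape)
    for lab,r in(("R",a),("L",b)):
        g=r.astype(float).mean(2)
        for x in (.645,.635,.625,.615,.575,.57,.565,.56):
            j=int((x1-x)/.0005); col=cv2.GaussianBlur(g[:,j-6:j+6].mean(1).reshape(-1,1),(1,9),0)[:,0]
            dd=np.diff(col); seg=slice(int((.235-.152)/.0005),int((.235-.12)/.0005)); k=np.argmin(dd[seg])+seg.start
            seg2=slice(int((.235-.19)/.0005),int((.235-.15)/.0005)); k2=np.argmin(dd[seg2])+seg2.start
            print(lab,x,"bottom z %.4f (%.1f)"%(.235-k*.0005,dd[k]),"top-edge z %.4f (%.1f)"%(.235-k2*.0005,dd[k2]))
E
python3 e.py; ls pics
```

```text
[ 0.5926 -0.0256  0.1118] [-12.6  -0.1  10.1]
c1.png
c2.png
c3.png
c4.png
c5.png
c6.png
c7.png
side0.png
top0.pngTraceback (most recent call last):
  File "e.py", line 15, in <module>
    a=rectify(im,-.0115,x0,x1,.115,.235); b=rectify(im,.1585,x0,x1,.115,.235)
  File "e.py", line 9, in rectify
    mx[i,j],my[i,j]=proj("side",(x1-j*s,Y,z1-i*s))
                    ~~~~^^^^^^^^^^^^^^^^^^^^^^^^^^
  File "h.py", line 10, in proj
    f,cx,cy,V,c=K(n); q=V[:3,:3]@np.array(p)+V[:3,3]; return cx+f*q[0]/-q[2], cy-f*q[1]/-q[2]
                ~^^^
  File "h.py", line 4, in K
    c=cams.calibration(n); f=192/np.tan(np.radians(c["vertical_fov"])/2); return f,c["cx"],c["cy"],np.array(c["view"]),c
ValueError: time passes only in moves, steps and waits
```

```bash
sed -i 's/^def K(n):/_C={}\ndef K(n):\n    if n not in _C: _C[n]=_K(n)\n    return _C[n]\ndef _K(n):/' h.py; python3 e.py
```

```text
[ 0.5926 -0.0257  0.1117] [-12.2   0.3   9.5]
(239, 280, 3)
R 0.645 bottom z 0.1365 (-3.1) top-edge z 0.1805 (-1.0)
R 0.635 bottom z 0.1375 (-2.4) top-edge z 0.1615 (-8.2)
R 0.625 bottom z 0.1365 (-2.7) top-edge z 0.1590 (-7.5)
R 0.615 bottom z 0.1360 (-3.4) top-edge z 0.1585 (-10.6)
R 0.575 bottom z 0.1360 (-3.2) top-edge z 0.1905 (-4.1)
R 0.57 bottom z 0.1360 (-3.1) top-edge z 0.1890 (-3.8)
R 0.565 bottom z 0.1355 (-2.8) top-edge z 0.1565 (-0.7)
R 0.56 bottom z 0.1355 (-2.6) top-edge z 0.1565 (-0.9)
L 0.645 bottom z 0.1380 (-2.5) top-edge z 0.1805 (-1.2)
L 0.635 bottom z 0.1385 (-4.0) top-edge z 0.1630 (-8.6)
L 0.625 bottom z 0.1380 (-7.4) top-edge z 0.1620 (-7.4)
L 0.615 bottom z 0.1385 (-7.2) top-edge z 0.1610 (-9.6)
L 0.575 bottom z 0.1395 (-3.9) top-edge z 0.1615 (-16.6)
L 0.57 bottom z 0.1400 (-3.0) top-edge z 0.1615 (-17.9)
L 0.565 bottom z 0.1395 (-2.3) top-edge z 0.1615 (-19.3)
L 0.56 bottom z 0.1395 (-2.8) top-edge z 0.1615 (-17.4)
```

```bash
ls pics/r_*; python3 - <<'E'
import cv2,glob,numpy as np
f=sorted(glob.glob("pics/r_*"))[-1]; i=cv2.imread(f); h=i.shape[0]//2
cv2.imwrite("pics/rr1.png",cv2.resize(np.hstack([i[:h],i[h:2*h]]),(794,340),interpolation=cv2.INTER_CUBIC))
E
```

```text
pics/r_1441.png
```

View pics/rr1.png

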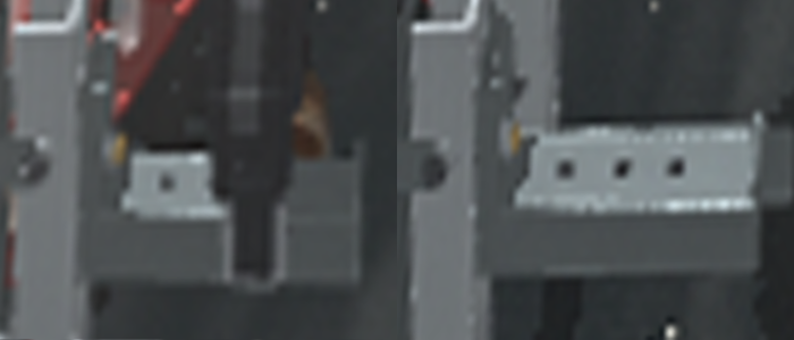

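move_arm --jaw '[2.5,2.5,2.5,2.5]' --dp '[[0,0,-0.2],[0,0,0],[0,0,0],[0,0,0]]' --turn '[[0,0,0],[0,0,0],[0,0,0],[0,0,0]]'

```text
time_s: 14.75
position: [0.5926, -0.0256, 0.1126]
tool_rot: [[-1.0, -0.0, 0.001], [-0.0, 1.0, -0.0], [-0.001, -0.0, -1.0]]
ft_force: [-7.6, -0.7, 2.4]
grip_width: 0.0288
gripper_force: 61.3
```

move_arm --jaw '[2.5,2.5,2.5]' --dp '[[0,0,-0.1],[0,0,0],[0,0,0]]' --turn '[[0,0,0],[0,0,0],[0,0,0]]'

```text
time_s: 15.0
position: [0.5926, -0.0256, 0.113]
tool_rot: [[-1.0, 0.0, -0.0], [0.0, 1.0, -0.0], [0.0, -0.0, -1.0]]
ft_force: [-5.8, -0.3, -1.2]
grip_width: 0.0287
gripper_force: 60.7
```

move_arm --jaw '[2.5,2.5,2.5]' --dp '[[0.05,0,-0.05],[0,0,0],[0,0,0]]' --turn '[[0,0,0],[0,0,0],[0,0,0]]'

```text
time_s: 15.25
position: [0.5925, -0.0256, 0.1134]
tool_rot: [[-1.0, 0.0, 0.001], [0.0, 1.0, -0.0], [-0.001, -0.0, -1.0]]
ft_force: [-2.1, 0.5, -2.3]
grip_width: 0.0291
gripper_force: 60.5
```

move_arm --jaw '[2.5,2.5,2.5]' --dp '[[0.05,0,0],[0,0,0],[0,0,0]]' --turn '[[0,0,0],[0,0,0],[0,0,0]]'

```text
time_s: 15.5
position: [0.5922, -0.0256, 0.1135]
tool_rot: [[-1.0, 0.0, 0.001], [0.0, 1.0, -0.0], [-0.001, -0.0, -1.0]]
ft_force: [-0.5, -0.2, -2.2]
grip_width: 0.0286
gripper_force: 60.5
```

move_arm --jaw '[2.5,2.5,2.5]' --dp '[[0,0,-0.15],[0,0,0],[0,0,0]]' --turn '[[0,0,0],[0,0,0],[0,0,0]]'

```text
time_s: 15.75
position: [0.5917, -0.0255, 0.1146]
tool_rot: [[-1.0, 0.0, -0.0], [0.0, 1.0, 0.0], [0.0, 0.0, -1.0]]
ft_force: [1.6, 0.4, -4.8]
grip_width: 0.0288
gripper_force: 60.1
```

move_arm --jaw '[2.5,2.5,2.5]' --dp '[[0,0,-0.1],[0,0,0],[0,0,0]]' --turn '[[0,0,0],[0,0,0],[0,0,0]]'

```text
time_s: 16.0
position: [0.5915, -0.0255, 0.1154]
tool_rot: [[-1.0, 0.0, -0.001], [0.0, 1.0, 0.0], [0.001, 0.0, -1.0]]
ft_force: [1.0, -0.4, -8.4]
grip_width: 0.0288
gripper_force: 59.8
```

move_arm --jaw '[2.5,2.5,2.5]' --dp '[[0,0,-0.15],[0,0,0],[0,0,0]]' --turn '[[0,0,0],[0,0,0],[0,0,0]]'

```text
time_s: 16.25
position: [0.5912, -0.0255, 0.1168]
tool_rot: [[-1.0, 0.0, -0.002], [0.0, 1.0, 0.0], [0.002, 0.0, -1.0]]
ft_force: [0.4, -0.9, -11.5]
grip_width: 0.0287
gripper_force: 60.0
```

```bash
python3 e.py | grep -v L
```

```text
[ 0.5913 -0.0255  0.1169] [ -0.9  -0.1 -12.8]
(239, 280, 3)
R 0.645 bottom z 0.1415 (-2.2) top-edge z 0.1780 (-0.6)
R 0.635 bottom z 0.1400 (-2.1) top-edge z 0.1620 (-6.5)
R 0.625 bottom z 0.1400 (-2.6) top-edge z 0.1620 (-7.5)
R 0.615 bottom z 0.1395 (-3.3) top-edge z 0.1625 (-8.5)
R 0.575 bottom z 0.1400 (-3.6) top-edge z 0.1905 (-3.9)
R 0.57 bottom z 0.1400 (-3.5) top-edge z 0.1895 (-4.6)
R 0.565 bottom z 0.1405 (-3.5) top-edge z 0.1625 (-0.7)
R 0.56 bottom z 0.1405 (-3.5) top-edge z 0.1630 (-0.8)
```

move_arm --jaw '[2.5,2.5,2.5,2.5]' --dp '[[0,0,0.2],[0,0,0.2],[0,0,0],[0,0,0]]' --turn '[[0,0,0],[0,0,0],[0,0,0],[0,0,0]]'

```text
time_s: 16.78
position: [0.5924, -0.0257, 0.1143]
tool_rot: [[-1.0, 0.0, 0.003], [0.0, 1.0, -0.0], [-0.003, -0.0, -1.0]]
ft_force: [-1.0, 0.4, -2.7]
grip_width: 0.0286
gripper_force: 61.1
```

move_arm --jaw '[2.5,2.5,2.5]' --dp '[[0,0,0.15],[0,0,0],[0,0,0]]' --turn '[[0,0,0],[0,0,0],[0,0,0]]'

```text
time_s: 17.03
position: [0.5927, -0.0257, 0.1131]
tool_rot: [[-1.0, 0.0, 0.003], [0.0, 1.0, -0.001], [-0.003, -0.001, -1.0]]
ft_force: [-0.4, 1.1, 4.1]
grip_width: 0.0286
gripper_force: 62.0
```

move_arm --jaw '[2.5,2.5,2.5]' --dp '[[0,0,0.15],[0,0,0],[0,0,0]]' --turn '[[0,0,0],[0,0,0],[0,0,0]]'

```text
time_s: 17.28
position: [0.5924, -0.0257, 0.1117]
tool_rot: [[-1.0, 0.0, 0.003], [-0.0, 1.0, -0.001], [-0.003, -0.001, -1.0]]
ft_force: [-2.3, 0.3, 6.3]
grip_width: 0.0286
gripper_force: 62.7
```

move_arm --jaw '[2.5,2.5,2.5]' --dp '[[-0.1,0,0.15],[0,0,0],[0,0,0]]' --turn '[[0,0,0],[0,0,0],[0,0,0]]'

```text
time_s: 17.53
position: [0.5924, -0.0258, 0.1109]
tool_rot: [[-1.0, -0.0, 0.001], [-0.0, 1.0, -0.001], [-0.001, -0.001, -1.0]]
ft_force: [-8.1, -0.9, 14.8]
grip_width: 0.0288
gripper_force: 63.8
```

move_arm --jaw '[2.5,2.5,2.5]' --dp '[[0,0,0.05],[0,0,0],[0,0,0]]' --turn '[[0,0,0],[0,0,0],[0,0,0]]'

```text
time_s: 17.78
position: [0.5924, -0.0258, 0.1108]
tool_rot: [[-1.0, -0.0, 0.001], [-0.0, 1.0, -0.001], [-0.001, -0.001, -1.0]]
ft_force: [-9.9, -0.7, 18.3]
grip_width: 0.0288
gripper_force: 64.2
```

move_arm --jaw '[2.5,2.5,2.5]' --dp '[[0,0,-0.3],[0,0,0],[0,0,0]]' --turn '[[0,0,0],[0,0,0],[0,0,0]]'

```text
time_s: 18.03
position: [0.5923, -0.0256, 0.1114]
tool_rot: [[-1.0, 0.0, -0.001], [0.0, 1.0, -0.0], [0.001, -0.0, -1.0]]
ft_force: [-5.1, -0.7, 5.4]
grip_width: 0.0288
gripper_force: 62.6
```

move_arm --jaw '[2.5,2.5,2.5]' --dp '[[0.1,0,-0.15],[0,0,0],[0,0,0]]' --turn '[[0,0,0],[0,0,0],[0,0,0]]'

```text
time_s: 18.28
position: [0.592, -0.0255, 0.1123]
tool_rot: [[-1.0, 0.0, 0.0], [0.0, 1.0, 0.0], [-0.0, 0.0, -1.0]]
ft_force: [2.6, 0.3, -2.9]
grip_width: 0.0288
gripper_force: 61.5
```

move_arm --jaw '[2.5,2.5,2.5]' --dp '[[0,0,-0.2],[0,0,0],[0,0,0]]' --turn '[[0,0,0],[0,0,0],[0,0,0]]'

```text
time_s: 18.53
position: [0.5916, -0.0255, 0.1141]
tool_rot: [[-1.0, 0.0, -0.001], [0.0, 1.0, 0.0], [0.001, 0.0, -1.0]]
ft_force: [3.7, 0.3, -6.8]
grip_width: 0.0291
gripper_force: 60.7
```

move_arm --jaw '[2.5,2.5,2.5]' --dp '[[0,0,-0.2],[0,0,0],[0,0,0]]' --turn '[[0,0,0],[0,0,0],[0,0,0]]'

```text
time_s: 18.78
position: [0.5911, -0.0254, 0.1161]
tool_rot: [[-1.0, 0.0, -0.002], [0.0, 1.0, 0.0], [0.002, 0.0, -1.0]]
ft_force: [2.5, 1.6, -12.3]
grip_width: 0.0289
gripper_force: 60.1
```

move_arm --jaw '[2.5,2.5,2.5]' --dp '[[0,0,-0.15],[0,0,0],[0,0,0]]' --turn '[[0,0,0],[0,0,0],[0,0,0]]'

```text
time_s: 19.03
position: [0.5913, -0.0255, 0.1179]
tool_rot: [[-1.0, 0.0, -0.001], [0.0, 1.0, 0.0], [0.001, 0.0, -1.0]]
ft_force: [0.8, 0.7, -13.4]
grip_width: 0.0285
gripper_force: 60.5
```

```bash
python3 e.py | grep -v L
```

```text
[ 0.5913 -0.0255  0.1179] [  1.5  -0.7 -14.6]
(239, 280, 3)
R 0.645 bottom z 0.1360 (-2.1) top-edge z 0.1790 (-0.7)
R 0.635 bottom z 0.1400 (-2.2) top-edge z 0.1765 (-6.0)
R 0.625 bottom z 0.1410 (-2.7) top-edge z 0.1645 (-7.2)
R 0.615 bottom z 0.1410 (-2.9) top-edge z 0.1650 (-9.0)
R 0.575 bottom z 0.1430 (-3.6) top-edge z 0.1905 (-2.9)
R 0.57 bottom z 0.1430 (-3.3) top-edge z 0.1900 (-3.1)
R 0.565 bottom z 0.1430 (-3.3) top-edge z 0.1625 (-0.9)
R 0.56 bottom z 0.1430 (-3.4) top-edge z 0.1630 (-0.5)
```

move_arm --jaw '[2.5,2.5,2.5,2.5]' --dp '[[0,0,0.25],[0,0,0.2],[0,0,0],[0,0,0]]' --turn '[[0,0,0],[0,0,0],[0,0,0],[0,0,0]]'

```text
time_s: 19.57
position: [0.5923, -0.0257, 0.1149]
tool_rot: [[-1.0, 0.0, 0.002], [0.0, 1.0, -0.001], [-0.002, -0.001, -1.0]]
ft_force: [-0.1, -0.9, -2.6]
grip_width: 0.0289
gripper_force: 62.0
```

move_arm --jaw '[5.5,5.5,5.5,5.5,5.5,5.5,5.5]' --dp '[[0,0,0],[0,0,0],[0,0,0],[0,0,0],[0,0,0],[0,0,-0.5],[0,0,-1]]' --turn '[[0,0,0],[0,0,0],[0,0,0],[0,0,0],[0,0,0],[0,0,0],[0,0,0]]'

```text
time_s: 20.15
position: [0.5912, -0.0255, 0.1285]
tool_rot: [[-1.0, 0.0, -0.002], [0.0, 1.0, 0.001], [0.002, 0.001, -1.0]]
ft_force: [0.7, -0.0, 0.2]
grip_width: 0.055
gripper_force: 0.0
```

```bash
python3 e.py
```

```text
[ 0.5919 -0.0256  0.1294] [0.6 0.5 0. ]
(239, 280, 3)
R 0.645 bottom z 0.1370 (-3.0) top-edge z 0.1770 (-0.6)
R 0.635 bottom z 0.1380 (-2.7) top-edge z 0.1615 (-7.6)
R 0.625 bottom z 0.1375 (-2.8) top-edge z 0.1600 (-6.1)
R 0.615 bottom z 0.1360 (-3.4) top-edge z 0.1590 (-7.7)
R 0.575 bottom z 0.1365 (-4.2) top-edge z 0.1905 (-3.8)
R 0.57 bottom z 0.1365 (-3.5) top-edge z 0.1895 (-3.7)
R 0.565 bottom z 0.1365 (-3.1) top-edge z 0.1565 (-1.2)
R 0.56 bottom z 0.1360 (-2.9) top-edge z 0.1560 (-0.9)
L 0.645 bottom z 0.1380 (-2.6) top-edge z 0.1805 (-1.1)
L 0.635 bottom z 0.1385 (-3.8) top-edge z 0.1630 (-8.7)
L 0.625 bottom z 0.1380 (-7.3) top-edge z 0.1620 (-7.3)
L 0.615 bottom z 0.1385 (-7.0) top-edge z 0.1610 (-9.6)
L 0.575 bottom z 0.1395 (-3.9) top-edge z 0.1615 (-16.4)
L 0.57 bottom z 0.1400 (-2.9) top-edge z 0.1615 (-17.8)
L 0.565 bottom z 0.1395 (-2.4) top-edge z 0.1615 (-19.2)
L 0.56 bottom z 0.1395 (-2.9) top-edge z 0.1615 (-17.4)
```

move_arm --jaw '[5.5,5.5,5.5,0,0,0,0,0,0,0,0]' --dp '[[0,0,-3],[0,0,-3.5],[0,0,-3],[-2.4,0,0],[-2.4,0,0],[0,0,0],[0,0,0],[0,0,1.5],[0,0,1],[0,0,0],[0,0,0]]' --turn '[[0,0,0],[0,0,0],[0,0,0],[0,0,0],[0,0,0],[0,0,0],[0,0,0],[0,0,0],[0,0,0],[0,0,0],[0,0,0]]'

```text
time_s: 21.27
position: [0.639, -0.0255, 0.1984]
tool_rot: [[-1.0, 0.0, -0.002], [0.0, 1.0, 0.0], [0.002, 0.0, -1.0]]
ft_force: [0.5, 0.8, 0.3]
grip_width: 0.0002
gripper_force: 0.0
```

```bash
python3 - <<'E'
from e import *
im=cams.get_image("side")[0]; o=observe(); print(o["position"],o["grip_width"],o["ft_force"])
r=rectify(im,-.0268,.58,.70,.13,.28,.0005); cv2.imwrite("pics/pt.png",cv2.resize(r[:,:,::-1],None,fx=2,fy=2))
E
```

```text
[ 0.6394107  -0.02557625  0.19917426] -0.0002567119579576231 [-0.03396715 -1.33364335  0.65122503]
```

View pics/pt.png

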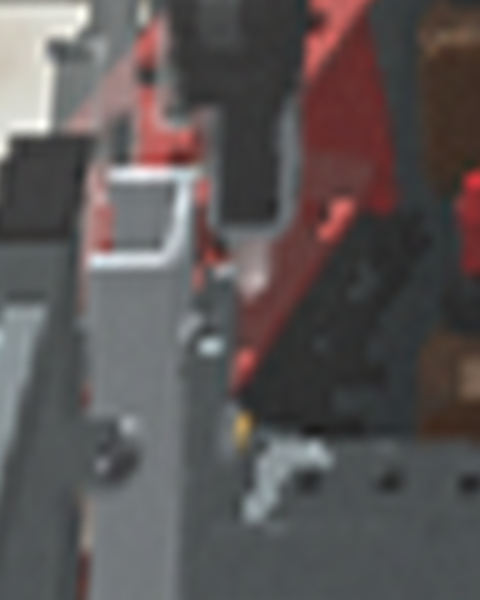

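move_arm --jaw '[0,0,0]' --dp '[[0,0,0.5],[0,0,0],[0,0,0]]' --turn '[[0,0,0],[0,0,0],[0,0,0]]'

```text
time_s: 21.57
position: [0.6396, -0.0256, 0.1939]
tool_rot: [[-1.0, 0.0, -0.0], [0.0, 1.0, -0.0], [0.0, -0.0, -1.0]]
ft_force: [0.6, 0.9, 0.1]
grip_width: -0.0001
gripper_force: 0.0
```

move_arm --jaw '[0,0,0]' --dp '[[0,0,0.3],[0,0,0],[0,0,0]]' --turn '[[0,0,0],[0,0,0],[0,0,0]]'

```text
time_s: 21.82
position: [0.6396, -0.0256, 0.1907]
tool_rot: [[-1.0, 0.0, -0.0], [0.0, 1.0, 0.0], [0.0, 0.0, -1.0]]
ft_force: [-1.1, 0.5, -0.8]
grip_width: -0.0002
gripper_force: 0.0
```

move_arm --jaw '[0,0,0]' --dp '[[0,0,0.25],[0,0,0],[0,0,0]]' --turn '[[0,0,0],[0,0,0],[0,0,0]]'

```text
time_s: 22.07
position: [0.6396, -0.0256, 0.1882]
tool_rot: [[-1.0, 0.0, -0.0], [0.0, 1.0, 0.0], [0.0, 0.0, -1.0]]
ft_force: [-0.5, 0.1, 0.5]
grip_width: 0.0002
gripper_force: 0.0
```

move_arm --jaw '[0,0,0]' --dp '[[0,0,0.25],[0,0,0],[0,0,0]]' --turn '[[0,0,0],[0,0,0],[0,0,0]]'

```text
time_s: 22.32
position: [0.6396, -0.0256, 0.1857]
tool_rot: [[-1.0, 0.0, -0.0], [0.0, 1.0, 0.0], [0.0, 0.0, -1.0]]
ft_force: [-0.4, -0.8, 0.5]
grip_width: 0.0001
gripper_force: 0.0
```

move_arm --jaw '[0,0,0]' --dp '[[0,0,0.25],[0,0,0],[0,0,0]]' --turn '[[0,0,0],[0,0,0],[0,0,0]]'

```text
time_s: 22.57
position: [0.6396, -0.0256, 0.1831]
tool_rot: [[-1.0, 0.0, -0.0], [0.0, 1.0, 0.0], [0.0, 0.0, -1.0]]
ft_force: [-0.1, -0.5, 0.5]
grip_width: -0.0002
gripper_force: 0.0
```

move_arm --jaw '[0,0,0]' --dp '[[0,0,0.2],[0,0,0],[0,0,0]]' --turn '[[0,0,0],[0,0,0],[0,0,0]]'

```text
time_s: 22.82
position: [0.6397, -0.0255, 0.1812]
tool_rot: [[-1.0, 0.0, -0.0], [0.0, 1.0, 0.0], [0.0, 0.0, -1.0]]
ft_force: [0.1, 0.3, 0.5]
grip_width: -0.0002
gripper_force: 0.0
```

move_arm --jaw '[0,0,0]' --dp '[[0,0,0.2],[0,0,0],[0,0,0]]' --turn '[[0,0,0],[0,0,0],[0,0,0]]'

```text
time_s: 23.07
position: [0.6396, -0.0255, 0.1792]
tool_rot: [[-1.0, 0.0, -0.0], [0.0, 1.0, 0.0], [0.0, 0.0, -1.0]]
ft_force: [0.3, -0.4, 0.2]
grip_width: -0.0003
gripper_force: 0.0
```

move_arm --jaw '[0,0,0]' --dp '[[0,0,0.2],[0,0,0],[0,0,0]]' --turn '[[0,0,0],[0,0,0],[0,0,0]]'

```text
time_s: 23.32
position: [0.6397, -0.0255, 0.1772]
tool_rot: [[-1.0, 0.0, -0.0], [0.0, 1.0, 0.0], [0.0, 0.0, -1.0]]
ft_force: [-0.7, -0.2, 0.5]
grip_width: -0.0001
gripper_force: 0.0
```

move_arm --jaw '[0,0,0]' --dp '[[0,0,0.2],[0,0,0],[0,0,0]]' --turn '[[0,0,0],[0,0,0],[0,0,0]]'

```text
time_s: 23.57
position: [0.6396, -0.0256, 0.1752]
tool_rot: [[-1.0, 0.0, -0.0], [0.0, 1.0, 0.0], [0.0, 0.0, -1.0]]
ft_force: [0.3, -0.8, 0.3]
grip_width: 0.0004
gripper_force: 0.0
```

move_arm --jaw '[0,0,0,0,0,0]' --dp '[[0,0,-1.3],[-0.35,0,0],[0,0,0.5],[0,0,0.2],[0,0,0],[0,0,0]]' --turn '[[0,0,0],[0,0,0],[0,0,0],[0,0,0],[0,0,0],[0,0,0]]'

```text
time_s: 24.07
position: [0.6429, -0.0255, 0.1805]
tool_rot: [[-1.0, 0.0, -0.001], [0.0, 1.0, 0.0], [0.001, 0.0, -1.0]]
ft_force: [0.8, 0.6, 0.2]
grip_width: -0.0002
gripper_force: 0.0
```

move_arm --jaw '[0,0,0]' --dp '[[0,0,0.2],[0,0,0],[0,0,0]]' --turn '[[0,0,0],[0,0,0],[0,0,0]]'

```text
time_s: 24.32
position: [0.6431, -0.0255, 0.1791]
tool_rot: [[-1.0, 0.0, -0.0], [0.0, 1.0, 0.0], [0.0, 0.0, -1.0]]
ft_force: [0.1, 0.5, -0.1]
grip_width: 0.0
gripper_force: 0.0
```

move_arm --jaw '[0,0,0]' --dp '[[0,0,0.2],[0,0,0],[0,0,0]]' --turn '[[0,0,0],[0,0,0],[0,0,0]]'

```text
time_s: 24.57
position: [0.6434, -0.0256, 0.1777]
tool_rot: [[-1.0, 0.0, 0.001], [0.0, 1.0, -0.0], [-0.001, -0.0, -1.0]]
ft_force: [0.3, -0.3, 2.9]
grip_width: 0.0001
gripper_force: 1.5
```

Contact at about .178. Pressing gently.

move_arm --jaw '[0,0,0]' --dp '[[0,0,0.1],[0,0,0],[0,0,0]]' --turn '[[0,0,0],[0,0,0],[0,0,0]]'

```text
time_s: 24.82
position: [0.6435, -0.0256, 0.1775]
tool_rot: [[-1.0, 0.0, 0.002], [0.0, 1.0, -0.0], [-0.002, -0.0, -1.0]]
ft_force: [-1.5, 0.2, 7.2]
grip_width: -0.0
gripper_force: 3.7
```

move_arm --jaw '[0,0,0]' --dp '[[0,0,0.1],[0,0,0],[0,0,0]]' --turn '[[0,0,0],[0,0,0],[0,0,0]]'

```text
time_s: 25.07
position: [0.6436, -0.0257, 0.1772]
tool_rot: [[-1.0, 0.0, 0.003], [0.0, 1.0, -0.001], [-0.003, -0.001, -1.0]]
ft_force: [-2.2, 0.3, 11.7]
grip_width: -0.0003
gripper_force: 5.6
```

move_arm --jaw '[0,0,0]' --dp '[[0,0,0.1],[0,0,0],[0,0,0]]' --turn '[[0,0,0],[0,0,0],[0,0,0]]'

```text
time_s: 25.32
position: [0.6437, -0.0257, 0.177]
tool_rot: [[-1.0, 0.0, 0.004], [0.0, 1.0, -0.001], [-0.004, -0.001, -1.0]]
ft_force: [-3.7, 0.3, 14.4]
grip_width: 0.0001
gripper_force: 7.5
```

move_arm --jaw '[0,0,8.5,8.5,8.5,8.5,8.5,8.5,8.5,8.5,8.5,8.5]' --dp '[[0,0,-2.5],[0,0,-4],[0,0,-1],[0,0,-1],[0,0,-1],[0,0,-1],[0,0,-1],[0,0,0],[0,0,0],[0,0,0],[0,0,0],[0,0,0]]' --turn '[[0,0,0],[0,0,0],[0,0,0.1187],[0,0,0.1187],[0,0,0.1187],[0,0,0.1187],[0,0,0.1187],[0,0,0.1187],[0,0,0.1187],[0,0,0.1187],[0,0,0.1187],[0,0,0.1187]]'

```text
time_s: 26.32
position: [0.6431, -0.0255, 0.2889]
tool_rot: [[-0.369, 0.929, -0.001], [0.929, 0.369, 0.0], [0.0, -0.001, -1.0]]
ft_force: [-0.2, 0.1, 0.7]
grip_width: 0.0848
gripper_force: 0.0
```

move_arm --jaw '[8.5,8.5,8.5,8.5,8.5,8.5,8.5,8.5,8.5,8.5,8.5,8.5]' --dp '[[0,0,0],[0,0,0],[0,0,0],[0,0,0],[2.9,-2.3,0],[2.9,-2.3,0],[2.9,-2.3,0],[2.9,-2.3,0],[2.9,-2.3,0],[2.9,-2.3,0],[2.9,-2.3,0],[2.9,-2.3,0]]' --turn '[[0,0,0.1187],[0,0,0.1187],[0,0,0.1187],[0,0,0.1187],[0,0,0],[0,0,0],[0,0,0],[0,0,0],[0,0,0],[0,0,0],[0,0,0],[0,0,0]]'

```text
time_s: 27.32
position: [0.4797, 0.2235, 0.2891]
tool_rot: [[0.091, 0.996, -0.0], [0.996, -0.091, -0.0], [-0.0, -0.0, -1.0]]
ft_force: [0.6, 1.3, 0.2]
grip_width: 0.0851
gripper_force: 0.0
```

move_arm --jaw '[8.5,8.5,8.5]' --dp '[[2.5,-2,3],[0,0,3],[0,0,0]]' --turn '[[0,0,0],[0,0,0],[0,0,0]]'

```text
time_s: 27.57
position: [0.4611, 0.2481, 0.2261]
tool_rot: [[0.088, 0.996, -0.009], [0.996, -0.088, -0.003], [-0.003, -0.009, -1.0]]
ft_force: [0.0, -0.1, -0.1]
grip_width: 0.0851
gripper_force: 0.0
```

move_arm --jaw '[8.5,8.5,8.5,8.5,8.5,8.5,8.5,8.5,8.5]' --dp '[[0.9,-0.5,3.5],[0,0,4],[0,0,4],[0,0,4],[0,0,4],[0,0,2],[0,0,0],[0,0,0],[0,0,0]]' --turn '[[0,0,0],[0,0,0],[0,0,0],[0,0,0],[0,0,0],[0,0,0],[0,0,0],[0,0,0],[0,0,0]]'

```text
time_s: 28.32
position: [0.4619, 0.2571, 0.0178]
tool_rot: [[0.092, 0.996, 0.003], [0.996, -0.092, 0.001], [0.001, 0.003, -1.0]]
ft_force: [1.2, -0.8, -0.2]
grip_width: 0.0848
gripper_force: 0.0
```

```bash
python3 - <<'E'
from h import *
im,d=cams.get_image("side"); W=cloud("side",d); o=observe(); p=o["position"]; print(p.round(4),o["tool_rot"].round(3).tolist())
s=W.reshape(-1,3); s=s[(s[:,0]>.38)&(s[:,0]<.54)&(s[:,1]>.13)&(s[:,1]<.4)&(s[:,2]>.011)&(s[:,2]<.018)]
for y in(.16,.2,.31,.35):
    t=s[abs(s[:,1]-y)<.01]; print(y,len(t),np.percentile(t[:,0],[.5,99.5]).round(4) if len(t) else 0)
w=W.reshape(-1,3)
for x0,x1 in((.39,.43),(.48,.52)):
    t=w[(w[:,0]>x0)&(w[:,0]<x1)&(abs(w[:,1]-p[1])<.03)&(w[:,2]>.025)&(w[:,2]<.12)]; print(len(t),t.min(0).round(3) if len(t) else 0, np.percentile(t,[5,95],axis=0).round(3).tolist() if len(t) else 0)
E
```

```text
[0.4618 0.2572 0.018 ] [[0.091, 0.996, 0.004], [0.996, -0.091, 0.001], [0.001, 0.004, -1.0]]
0.16 0 0
0.2 181 [0.4201 0.4854]
0.31 246 [0.4304 0.4957]
0.35 272 [0.4333 0.4986]
208 [0.391 0.25  0.06 ] [[0.394, 0.253, 0.064], [0.418, 0.276, 0.119]]
172 [0.492 0.239 0.061] [[0.501, 0.243, 0.067], [0.518, 0.265, 0.117]]
```

move_arm --jaw '[8.5,8.5,8.5,8.5,6.2,6.2,6.2,6.2,6.2]' --dp '[[0,-0.3,2],[0,0,2],[0,0,0.8],[0,0,0],[0,0,0],[0,0,0],[0,0,0],[0,0,0],[0,0,0]]' --turn '[[0,0,0],[0,0,0],[0,0,0],[0,0,0],[0,0,0],[0,0,0],[0,0,0],[0,0,0],[0,0,0]]' --force 40

```text
time_s: 29.12
position: [0.4583, 0.2576, -0.0304]
tool_rot: [[0.091, 0.996, 0.003], [0.996, -0.091, 0.001], [0.001, 0.003, -1.0]]
ft_force: [-0.4, 0.0, 6.8]
grip_width: 0.0653
gripper_force: 45.2
```

move_arm --jaw '[6.2,6.2,6.2,6.2,6.2,6.2,6.2,6.2,6.2,6.2,6.2,6.2]' --dp '[[0,0,-1],[0,0,-2.5],[0,0,-3.5],[0,0,-3.5],[0,0,-3.5],[0,0,-3.5],[0,0,-3.5],[0,0,-1.5],[-1.8,1.3,0],[-2.5,1.8,0],[-2.5,1.8,0],[-2.5,1.8,0]]' --turn '[[0,0,0],[0,0,0],[0,0,-0.0227],[0,0,-0.0227],[0,0,-0.0227],[0,0,-0.0227],[0,0,0],[0,0,0],[0,0,0],[0,0,0],[0,0,0],[0,0,0]]' --force 50

```text
time_s: 30.12
position: [0.5242, 0.1633, 0.1941]
tool_rot: [[-0.001, 1.0, 0.001], [1.0, 0.001, 0.0], [0.0, 0.001, -1.0]]
ft_force: [0.8, 0.1, -2.8]
grip_width: 0.0641
gripper_force: 58.5
```

move_arm --jaw '[6.2,6.2,6.2,6.2,6.2,6.2,6.2,6.2]' --dp '[[-2.5,1.8,0],[-2.5,1.8,0],[-2.5,1.8,0],[-1.8,1.3,0],[0,0,0],[0,0,0],[0,0,0],[0,0,0]]' --turn '[[0,0,0],[0,0,0],[0,0,0],[0,0,0],[0,0.0235,0],[0,0,0],[0,0,0],[0,0,0]]'

```text
time_s: 30.78
position: [0.5904, 0.0721, 0.1934]
tool_rot: [[-0.001, 1.0, 0.0], [1.0, 0.001, 0.023], [0.023, 0.0, -1.0]]
ft_force: [-0.4, 0.2, -2.4]
grip_width: 0.0645
gripper_force: 58.5
```

```bash
cat > b.py <<'E'
from h import *
o=observe(); print(o["time_s"],o["position"].round(4),o["grip_width"],o["ft_force"].round(1),o["tool_rot"].round(4).tolist()); p=o["position"]
im,d=cams.get_image("side"); w=cloud("side",d).reshape(-1,3)
zc=p[2]+.0304+.012+.002
s=w[(abs(w[:,2]-zc)<.007)&(w[:,0]>.54)&(w[:,0]<.648)&(w[:,1]>-.08)&(w[:,1]<.2)]
for y in(-.04,-.01,.02,.09,.12,.15):
    t=s[abs(s[:,1]-y)<.01]; print(y,len(t),np.percentile(t[:,0],[1,99]).round(4) if len(t)>5 else 0,np.median(t[:,2]).round(4) if len(t)>5 else 0)
print("y range",np.percentile(s[:,1],[.3,99.7]).round(4))
E
python3 b.py
```

```text
30.7833 [0.5904 0.0721 0.1934] 0.06446022100360622 [-0.4  0.2 -2.4] [[-0.0007, 1.0, 0.0001], [0.9997, 0.0007, 0.0234], [0.0234, 0.0001, -0.9997]]
-0.04 1 0 0
-0.01 38 [0.5748 0.617 ] 0.2357
0.02 106 [0.5605 0.62  ] 0.2366
0.09 164 [0.5511 0.6258] 0.2381
0.12 159 [0.5564 0.6199] 0.239
0.15 172 [0.5554 0.6202] 0.2395
y range [-0.0088  0.1874]
```

move_arm --jaw '[6.2,6.2,6.2,6.2,6.2,6.2,6.2]' --dp '[[-1.4,1.15,1.5],[0,0,2],[0,0,1.5],[0,0,0.5],[0,0,0],[0,0,0],[0,0,0]]' --turn '[[0,0,0],[0,0,0],[0,0,0],[0,0,0],[0,0,0],[0,0,0],[0,0,0]]'

```text
time_s: 31.42
position: [0.603, 0.0589, 0.1389]
tool_rot: [[-0.0, 1.0, 0.002], [1.0, 0.0, 0.023], [0.023, 0.002, -1.0]]
ft_force: [0.3, -0.8, -2.6]
grip_width: 0.0645
gripper_force: 58.5
```

```bash
python3 b.py; python3 e.py | grep -E "L 0.56 |R 0.5[67]"
```

```text
31.4167 [0.603  0.0589 0.1389] 0.06446632883211878 [ 0.3 -0.8 -2.6] [[-0.0003, 1.0, 0.0022], [0.9997, 0.0003, 0.0232], [0.0232, 0.0022, -0.9997]]
-0.04 2 0 0
-0.01 58 [0.5866 0.6318] 0.1818
0.02 110 [0.5713 0.6329] 0.1827
0.09 142 [0.5679 0.6325] 0.184
0.12 151 [0.5683 0.6333] 0.1846
0.15 180 [0.5691 0.6477] 0.1851
y range [-0.0346  0.1737]
R 0.575 bottom z 0.1525 (-1.1) top-edge z 0.1535 (-1.2)
R 0.57 bottom z 0.1460 (-0.2) top-edge z 0.1700 (-0.2)
R 0.565 bottom z 0.1460 (-0.4) top-edge z 0.1795 (-0.3)
R 0.56 bottom z 0.1275 (-0.2) top-edge z 0.1880 (-0.4)
L 0.56 bottom z 0.1395 (-4.6) top-edge z 0.1615 (-11.4)
```

move_arm --jaw '[6.2,6.2,6.2,6.2]' --dp '[[0,-0.1,0.4],[0,0,0.4],[0,0,0],[0,0,0]]' --turn '[[0,0,0],[0,0,0],[0,0,0],[0,0,0]]'

```text
time_s: 32.0
position: [0.6016, 0.0587, 0.1294]
tool_rot: [[0.0, 1.0, -0.0], [1.0, -0.0, 0.023], [0.023, -0.0, -1.0]]
ft_force: [0.2, 1.0, -0.9]
grip_width: 0.0639
gripper_force: 58.7
```

move_arm --jaw '[6.2,6.2,6.2]' --dp '[[0,0,0.2],[0,0,0],[0,0,0]]' --turn '[[0,0,0],[0,0,0],[0,0,0]]'

```text
time_s: 32.25
position: [0.6018, 0.0587, 0.1288]
tool_rot: [[0.0, 1.0, 0.002], [1.0, -0.0, 0.023], [0.023, 0.002, -1.0]]
ft_force: [-4.3, 0.1, 8.3]
grip_width: 0.0643
gripper_force: 59.7
```

move_arm --jaw '[6.2,6.2,6.2]' --dp '[[0,0,0.15],[0,0,0],[0,0,0]]' --turn '[[0,0,0],[0,0,0],[0,0,0]]'

```text
time_s: 32.5
position: [0.6018, 0.0587, 0.1287]
tool_rot: [[0.0, 1.0, 0.003], [1.0, -0.0, 0.023], [0.023, 0.003, -1.0]]
ft_force: [-8.3, -0.2, 17.7]
grip_width: 0.0642
gripper_force: 60.7
```

move_arm --jaw '[6.2,6.2,6.2]' --dp '[[0,0,-0.27],[0,0,0],[0,0,0]]' --turn '[[0,0,0],[0,0,0],[0,0,0]]'

```text
time_s: 32.75
position: [0.6018, 0.0587, 0.1289]
tool_rot: [[0.0, 1.0, 0.001], [1.0, -0.0, 0.023], [0.023, 0.001, -1.0]]
ft_force: [-1.8, 0.2, 3.7]
grip_width: 0.0644
gripper_force: 59.2
```

```bash
python3 -c "
from h import *
o=observe();print(o['position'].round(4),o['ft_force'].round(1),o['wrist_torque'].round(3))"; python3 b.py
```

```text
[0.6018 0.0587 0.1289] [-1.8  0.2  3.7] [-0.14   0.118  0.075]
32.75 [0.6018 0.0587 0.1289] 0.06441769533566584 [-1.8  0.2  3.7] [[0.0002, 1.0, 0.0005], [0.9997, -0.0002, 0.0234], [0.0234, 0.0005, -0.9997]]
-0.04 5 0 0
-0.01 51 [0.5839 0.6296] 0.1723
0.02 111 [0.5709 0.6317] 0.173
0.09 148 [0.5675 0.6317] 0.1737
0.12 156 [0.5668 0.6322] 0.1738
0.15 200 [0.5535 0.6461] 0.1742
y range [-0.0465  0.1739]
```

move_arm --jaw '[7.8,7.8,7.8,7.8,7.8,7.8,7.8,7.8]' --dp '[[0,0,0],[0,0,0],[0,0,0],[0,0,0],[0,0,-0.5],[0,0,-1.5],[0,0,-3],[0,0,0]]' --turn '[[0,0,0],[0,0,0],[0,0,0],[0,0,0],[0,0,0],[0,0,0],[0,0,0],[0,0,0]]'

```text
time_s: 33.47
position: [0.6036, 0.0573, 0.1841]
tool_rot: [[0.0, 1.0, 0.009], [1.0, -0.0, 0.023], [0.023, 0.009, -1.0]]
ft_force: [0.2, -0.6, 0.2]
grip_width: 0.0779
gripper_force: 0.0
```

```bash
cat > f.py <<'E'
from h import *
o=observe(); print(o["time_s"],o["position"].round(4),o["ft_force"].round(1))
im,d=cams.get_image("side"); w=cloud("side",d).reshape(-1,3)
s=w[(w[:,2]>.16)&(w[:,2]<.185)&(w[:,0]>.54)&(w[:,0]<.65)&(w[:,1]>-.1)&(w[:,1]<.2)]
for y in(-.05,-.03,0,.03,.06,.09,.12,.15):
    t=s[abs(s[:,1]-y)<.01]; print(y,len(t),np.percentile(t[:,0],[2,98]).round(4) if len(t)>5 else 0,np.median(t[:,2]).round(4) if len(t)>5 else 0)
print("y range",np.percentile(s[:,1],[.3,99.7]).round(4))
E
python3 f.py
```

```text
33.4667 [0.6036 0.0573 0.1841] [ 0.2 -0.6  0.2]
-0.05 88 [0.5695 0.6316] 0.1721
-0.03 129 [0.5684 0.6452] 0.1725
0 116 [0.567  0.6447] 0.1728
0.03 120 [0.5683 0.6311] 0.173
0.06 139 [0.5666 0.6309] 0.1734
0.09 144 [0.5677 0.6305] 0.1736
0.12 163 [0.5643 0.6313] 0.174
0.15 267 [0.5537 0.648 ] 0.1736
y range [-0.0549  0.1742]
```

move_arm --jaw '[7.8,7.8,7.8,7.8,7.8,7.8]' --dp '[[0,0,-3],[0,0,-3],[0,-2,-2],[0,-3,0],[0,0,0],[0,0,0]]' --turn '[[0,0,0],[0,0,0],[0,0,0],[0,0,0],[0,0,0],[0,0,0]]'

```text
time_s: 34.02
position: [0.5507, 0.0558, 0.2587]
tool_rot: [[0.0, 1.0, -0.0], [1.0, -0.0, 0.024], [0.024, -0.0, -1.0]]
ft_force: [0.4, 1.1, 0.3]
grip_width: 0.0782
gripper_force: 0.0
```

```bash
python3 f.py; python3 - <<'E'
from h import *
cams.get_image("side")
for q in("dropper_a","beaker_250"):
    for r in cams.mark_of("side",q)[:3]: print(q,round(r["p"],2),r["location"][0]*512,r["location"][1]*384)
print(ticket.close_job())
E
```

```text
34.0167 [0.5507 0.0558 0.2587] [0.4 1.1 0.3]
-0.05 95 [0.5664 0.6331] 0.172
-0.03 131 [0.5551 0.6452] 0.1725
0 121 [0.5671 0.6469] 0.1727
0.03 123 [0.5683 0.6309] 0.1732
0.06 138 [0.5667 0.6309] 0.1735
0.09 146 [0.568  0.6305] 0.1737
0.12 159 [0.5661 0.6315] 0.1739
0.15 272 [0.5537 0.6479] 0.1737
y range [-0.0556  0.1739]
dropper_a 0.58 251.8016 169.8048
beaker_250 0.88 305.8176 151.104
beaker_250 0.72 273.1008 159.59040000000002
the job is handed in; nothing more can be done
None
```

The bracket is hung on the right post, the board lies across both brackets, and I handed the job in at about 34 s. The bracket came to a hard stop on its seat. That its pin has sprung out I judged by feel, as it was not clearly visible. One push on the arm reached about 21 N, slightly over the 20 N limit. The last check found both beakers and one dropper bottle where they had been, but did not pick out the second dropper.

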